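Hold a circuit board in the inspection box

ROBOT

A 7-joint arm with a two-finger parallel gripper is mounted at the origin on the work surface. World frame = base frame: x ahead of the robot, y to its left, z up, the work surface at z = 0. Lengths are in m, angles in rad, forces in N, time in s.
With the tool pointing down it reaches from about 0.425 to 1.025 m from the base axis. Payload 9.4 kg.
Tool frame: the origin (TCP) lies midway between the tips of the shut fingers; the grasp point (between the pads) lies 19 mm behind it; z points along the fingers, y is the direction in which the jaws open and shut (so a half turn about z gives the same grasp; the last joint's range is limited). The gripper opens to 85 mm and grips with 20 to 120 N. Pads are 22 mm wide; open, the fingers measure 114 mm over their backs; the gripper's body (76 mm by 85 mm) begins 54 mm behind the grasp point. The pads swing forward as they close: fully open they stand 13 mm farther back than shut.
Start: joints at [1.04, 0.599, -0.003, 1.599, 0.002, 0.943, -0.08], TCP at [0.318, -0.652, 0.231] pointing down, gripper open.
Joint ranges: [-2.57, 2.57], [-0.35, 1.97], [-1.29, 1.29], [0.11, 2.56], [-1.05, 4.19], [0.11, 1.86], [-2.63, 2.63]. Speed limits (rad/s): [2.22, 2.22, 3.01, 3.01, 3.14, 3.14, 3.14].

INTERFACE

Orientations are given as a rotation vector (axis times angle).
In Python, from plant import readout, imaging, job gives the robot as it stands. The module is installed in compiled form; this text tells all that it offers.
- The arm moves only by the tool move_arm, never from a script. Its argument "series" is a list of rows, each a list of 5 numbers: the finger opening in m, from 0 to 0.0854, then the shift along the tool's x, y, z in m, then the turn about the tool's z in degrees. In form: [[grip, x, y, z, roll], ...]. A call has exactly 5 rows; each row is the pose to reach, as a shift and turn from the pose measured when the call began, along the tool's axes at that moment; what a row does not reach only later rows make up. A row lasts 1/10 s, in which the tool goes at most 50 mm and 8.59 degrees, less where a joint would pass 70% of its speed; a pose out of reach is approached as far as the arm can. A call with a gripper value outside its range is refused whole. The fingers move at their own pace and stop on an object; the grip force is fixed at half the most. Time passes only in rows, so rows that repeat a pose let the fingers close, or fill a call up. It gives the time, the measured TCP pose, the force and the opening at its end, in the units of the state.
- readout.state(): the state, without advancing time (a new reading comes with each control period).
- imaging.capture(name): name is "side" or "top" or "wrist"; returns a dict with "image" (400x640x3 uint8, red, green, blue), "vfov" (degrees; the focal length in pixels is half the picture's height over the tangent of half this angle, whatever the lens; pixels are square), "cx", "cy" (the principal point, pixels), "k1" (the pictures are not rectified: a ray, as slopes to the right and down, at radius r is drawn at 1 + k1 r^2 times it, then the intrinsics apply), "rvec" (rotation vector, rad) and "tvec" (3), from world to camera coordinates, as OpenCV has them. Camera axes: x right, y down, z forward; pixel columns grow to the right and rows downward; lengths in m; the calibration is good to about 2 mm. A picture is of the moment at which its call begins. There is no depth.
- job.job_done(): hands the job in, once; it reports no verdict.
The state is a dict: "clock": time; "joint_positions": joint angles; "joint_vel": joint speeds; "effort": joint torques, N m; "tool_pos": TCP position; "orientation": TCP orientation; "force": force on the tool from outside, world axes, zero at the start; "wrist_torque": the same for the moment, N m; "width": finger opening in m.
Only numpy, scipy, OpenCV 4.12 (cv2) and the standard library are available. Lean on these libraries where they do the work, as an engineer would, in place of code of your own. Each camera call takes 0.05 s, during which the arm holds its last target.

TASK

Turn the lamp dial to the long mark on its scale. Then take the carrier that holds the green circuit board out of its stand, lower it through the slot in the roof of the inspection box until the board is wholly below the roof, and finish while still holding it there, hanging still from the gripper with its shoulder clear of the roof. Leave the other things on the bench where they are, and do not force the carrier against the box.

Things in the scene. Friction and masses are not known exactly. Their poses are not given: they have to be found in the camera images.
- lamp_dial (a joint): Angle of the lamp dial in rad, 0 to 4.0, growing clockwise seen from above. The scale has eleven white marks, 0 to 10, one every 0.4 rad; the one long mark is mark 7, at 2.8 rad. The dial turns with light friction (about 0.04 N m) and stays where it is left; it starts between 1.5 and 2.3.
- lamp_dial_grip (a point): Point on the dial's upright axis at the height to grip, 87 mm above the bench. The dial is a black disc 46 mm across, top at 64 mm, with an upright bar grip 44 mm long and 14 mm thick, its top at 94 mm. x runs along the bar and turns with the dial; the white pointer line lies on top of the bar's -x half.
- dial_pointer (a point): End of the white pointer line on the top of the dial's bar, 20 mm from the axis; it turns with the dial.
- long_mark (a point): Middle of the long white mark of the scale on top of the lamp unit, 48 mm from the dial's axis; the dial is set when its pointer points at it.
- carrier: Grey carrier, 132 mm high, 100 to 180 g, standing loose and upright in a stand. Tongue 8 mm thick (x), 60 wide (y), 90 high; the green board fills its window from 6 to 50 mm above the lower edge. Above it a shoulder 20 x 80 mm (z 90 to 96 mm), then a grip block 20 thick (x), 42 wide (y), z 96 to 132 mm. Origin: centre of the lower edge, z up. Half a turn about z makes no difference.
- carrier_grip (a point): Middle of the carrier's grip block, 116 mm above its lower edge on its centre line; axes as the carrier's.
- spare: The other carrier, to be left alone: tongue 44 mm wide and only 64 mm high with an empty clear window, shoulder 50 mm wide, grip block 20 x 42 x 36 mm; 106 mm high in all. Origin: centre of its lower edge. It stands in the other stand; which stand place holds which carrier varies.
- stand_a: Black stand fixed to the bench, 50 (x) x 90 (y) mm, 32 mm high; a carrier stands in its open pocket, 12 (x) x 66 (y) mm, 22 mm deep, floor 10 mm above the bench. Origin: centre of underside.
- stand_b: The second stand, the same shape and size.
- slot (a point): Centre of the slot at the roof's upper face, 130 mm above the bench; z up, x across, y along. The slot is 10 (x) x 62 (y) mm: 2 mm more than the carrier's tongue each way, 1 mm a side. Four aluminium lips slope into it at 45 degrees, 4 mm high, widening the mouth by 4 mm on each side. Roof 4 mm thick; empty below, box floor 126 mm down.
- tape_roll: Loose tape roll lying flat, 80 mm across, 24 mm high; leave alone. Origin: centre of underside.
- driver: Loose screwdriver lying on the bench; leave alone. Origin under its middle.
- flask: Loose upright flask, 60 mm across, 200 mm high; leave alone. Origin: centre of underside.
- plug_a: Small loose black plug with a metal nose, 50 x 18 x 12 mm, lying on the bench; leave alone. Origin: under its black body.
- plug_b: Small loose black plug with a metal nose, 50 x 18 x 12 mm, lying on the bench; leave alone. Origin: under its black body.
- lamp_unit: Grey lamp unit, 130 x 130 mm, 50 mm high, fixed to the bench; in the middle of its top an aluminium disc 70 mm across and 6 mm high carries the dial. Origin: centre of underside.
- check_box: Inspection box: white, clear windows, 150 (x) x 160 (y) mm, 130 mm high, slot in the middle of its roof, fixed to the bench. Origin: centre of underside.
Not all that is in view belongs to the job. What is shaped like the check_box but orange or purple is not meant.

How it is judged:
By the outcome, as a careful person would: the job done as asked, in the order asked, and still so for the second after the job is handed in, while the arm keeps its last pose, push and grip.
It also fails if it takes over 58 s, if anything falls off the work surface, if the arm or the gripper's body presses on something with over 40 N, if the wrist force passes 120 N, or if a joint passes its speed limit or range.

## Working session

There is one attempt and no reset: what is moved stays moved. The work goes in short steps, Python scripts to look and compute and a tool call to move; the robot and the scene stay as the last step left them, time stands still between calls to the robot, and variables do not carry over. Pictures are saved under pics/ and viewed, and the job is handed in when it is done.

Besides the shell and the picture viewer there is one more tool, called after "Emit:" in YAML: its name, and indented under it one key for each argument. move_arm: Moves the arm, as the interface text tells. Its arguments: {"type":"object","properties":{"series":{"type":"array"}},"required":["series"]}

```bash
mkdir -p pics; ls; python3 - <<'E'
from plant import readout, imaging
import cv2, pickle
s=readout.state(); print(s)
for n in ("side","top","wrist"):
    c=imaging.capture(n); cv2.imwrite(f"pics/{n}0.png",c["image"][:,:,::-1]); pickle.dump(c,open(f"pics/{n}0.pkl","wb"))
    print(n,{k:v for k,v in c.items() if k!="image"})
E
```

```text
pics
{'clock': 0.0, 'joint_positions': array([ 1.04032351,  0.60011343, -0.00256948,  1.60013749,  0.00179666,
        0.94288584, -0.0798078 ]), 'joint_vel': array([-0.00027762,  0.0001866 ,  0.00032915,  0.00151029,  0.0009299 ,
       -0.00032313, -0.00137025]), 'effort': array([ 5.95140009e-04, -7.76449585e+01,  1.56567726e+00, -2.58001095e+01,
        1.24555500e-02,  8.98147817e-03,  1.66575217e-05]), 'tool_pos': array([ 0.31760439, -0.65120512,  0.2304223 ]), 'orientation': array([-3.05962159e+00, -7.06462158e-01,  7.32788081e-04]), 'force': array([ 0.27881324,  1.1795634 , -0.49210587]), 'wrist_torque': array([0.00523928, 0.03753005, 0.03084008]), 'width': 0.08532300028338968}
side {'vfov': 46.966454873248495, 'cx': 323.43181127996775, 'cy': 204.36707848473168, 'k1': -0.10500764634988492, 'rvec': array([ 0.4161422 , -2.78030923,  1.10525325]), 'tvec': array([0.4748803 , 0.09288044, 1.41793619])}
top {'vfov': 44.614822375169155, 'cx': 326.7469525018465, 'cy': 209.87578933448228, 'k1': 0.0367136673417317, 'rvec': array([ 2.06740239, -2.16301063,  0.21643233]), 'tvec': array([0.10513438, 0.48138388, 1.38798205])}
wrist {'vfov': 63.86828203738602, 'cx': 319.93921743495844, 'cy': 206.95328008976594, 'k1': -0.04415018172973862, 'rvec': array([-2.45902938,  1.53512924,  0.21538481]), 'tvec': array([-0.72436055, -0.03458038,  0.37908462])}
```

View pics/side0.png

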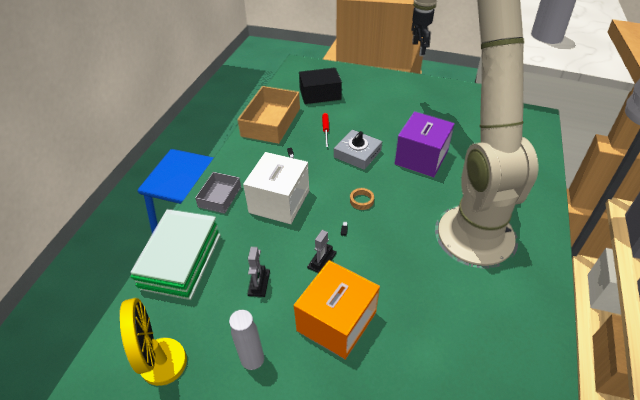

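View pics/top0.png

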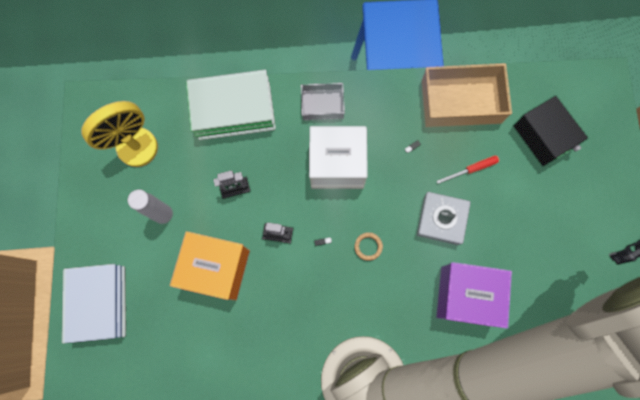

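View pics/wrist0.png

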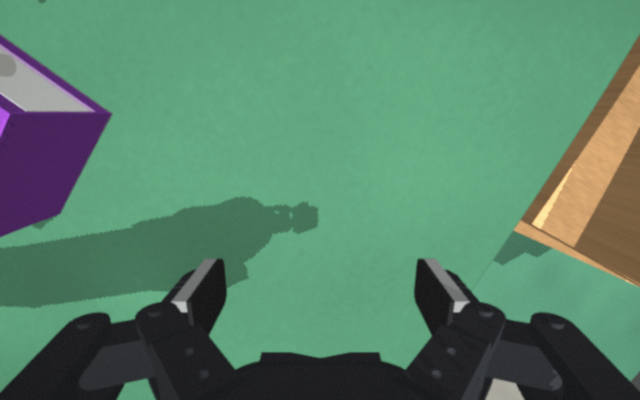

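The side view shows the white box at (277,187), with purple (425,142) and orange (338,308) look-alikes, the lamp dial at (358,145), and two stands with carriers at (257,270) and (321,250). The top view shows the stands at (232,185) and (278,233), the box at (338,157) and the dial at (446,216). The wrist view shows only bench.

```bash
cat > h.py <<'E'
import numpy as np, cv2, pickle
from scipy.spatial.transform import Rotation as Ro
def load(n): return pickle.load(open(f"pics/{n}.pkl","rb"))
def cap(cam,n):
    from plant import imaging
    c=imaging.capture(cam); pickle.dump(c,open(f"pics/{n}.pkl","wb")); cv2.imwrite(f"pics/{n}.png",c["image"][:,:,::-1]); return c
def K(c):
    f=200/np.tan(np.radians(c["vfov"]/2)); return np.array([[f,0,c["cx"]],[0,f,c["cy"]],[0,0,1]]), np.array([c["k1"],0,0,0,0.])
def ray(c,uv):
    k,d=K(c); p=cv2.undistortPoints(np.array(uv,float).reshape(-1,1,2),k,d).reshape(-1,2)
    R=cv2.Rodrigues(c["rvec"])[0]; o=-R.T@c["tvec"]
    return o,np.c_[p,np.ones(len(p))]@R
def onz(c,uv,z):
    o,d=ray(c,uv); return o+d*((z-o[2])/d[:,2])[:,None]
def proj(c,P):
    k,d=K(c); return cv2.projectPoints(np.array(P,float).reshape(-1,1,3),c["rvec"],c["tvec"],k,d)[0].reshape(-1,2)
def tri(c1,a,c2,b):
    o1,d1=ray(c1,a);o2,d2=ray(c2,b);d1=d1[0]/np.linalg.norm(d1[0]);d2=d2[0]/np.linalg.norm(d2[0])
    A=np.c_[d1,-d2];t=np.linalg.lstsq(A,o2-o1,rcond=None)[0]
    p,q=o1+t[0]*d1,o2+t[1]*d2;return (p+q)/2,np.linalg.norm(p-q)
def crop(c,x0,y0,x1,y1,s,n):
    im=c["image"][y0:y1,x0:x1,::-1]; cv2.imwrite(f"pics/{n}.png",cv2.resize(im,None,fx=s,fy=s,interpolation=cv2.INTER_CUBIC))
E
python3 - <<'E'
from h import *
s=load("side0");t=load("top0")
crop(s,230,220,350,310,6,"c1"); crop(t,200,160,300,250,6,"c2"); crop(s,320,115,400,175,8,"c3"); crop(t,400,180,490,250,8,"c4")
print("tray a top", onz(t,[(232,185),(278,233),(338,152),(446,216),(368,247),(412,147),(322,241),(468,170),(150,207)],[.12]*9 if 0 else .05))
E
```

```text
tray a top [[ 0.57369185  0.36138949  0.05      ]
 [ 0.42311652  0.22841727  0.05      ]
 [ 0.66196875  0.04136556  0.05      ]
 [ 0.45125089 -0.26489686  0.05      ]
 [ 0.37027188 -0.03122559  0.05      ]
 [ 0.66728749 -0.18250204  0.05      ]
 [ 0.39378678  0.10121841  0.05      ]
 [ 0.58758442 -0.34313252  0.05      ]
 [ 0.51766617  0.6016952   0.05      ]]
```

View pics/c1.png

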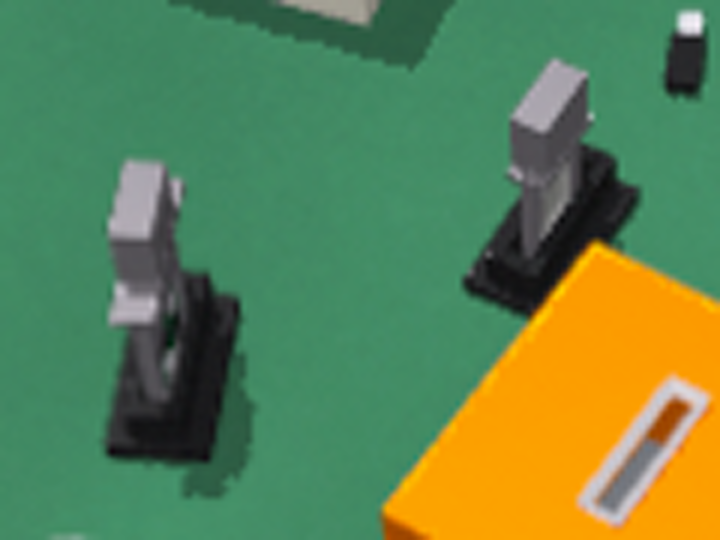

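View pics/c2.png

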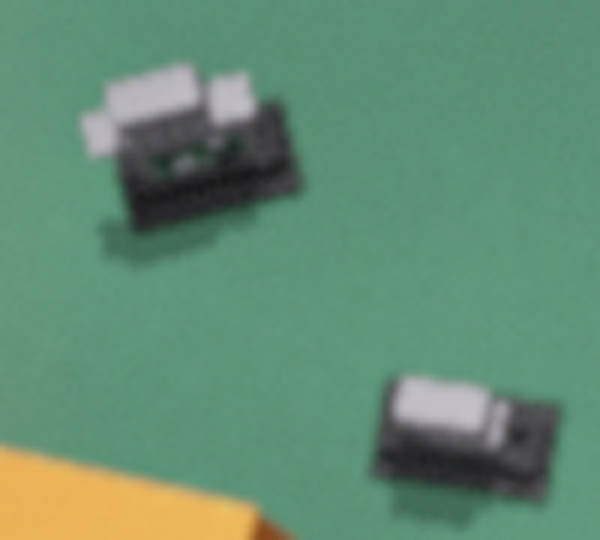

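View pics/c3.png

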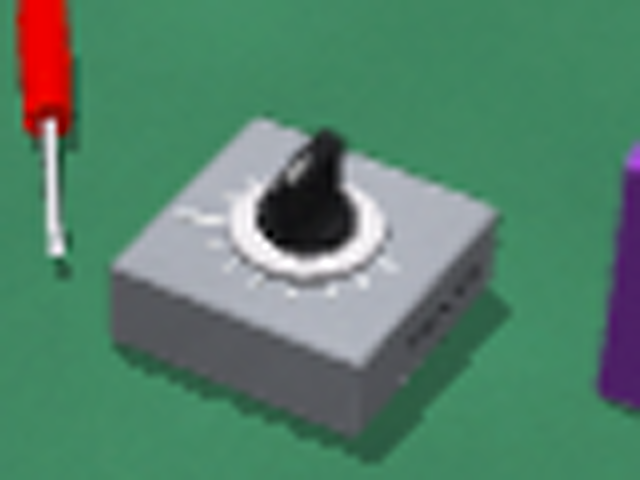

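View pics/c4.png

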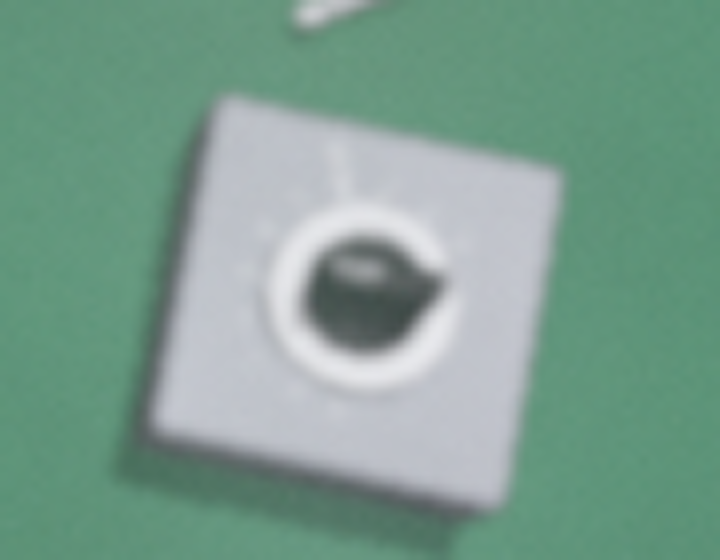

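Candidates:
- Box: white at side (277,187) is the one meant. Purple at (425,142) and orange at (338,308) are decoys.
- Carrier: the one at side (257,270), top (232,185) has the wide shoulder sticking out both sides and green in its window. The one at side (321,250), top (278,233) is shorter with a clear window, so it is the spare.
- Dial: only the grey lamp unit at top (446,216). Its pointer lies roughly to the left and the long mark is up at crop (338,165).

```bash
cat >> h.py <<'E'
def plan(xyz,yaw=None,s=None):
    "yaw: world heading (deg) of tool y (jaw) axis, mod 180"
    if s is None:
        from plant import readout; s=readout.state()
    R=Ro.from_rotvec(s["orientation"]).as_matrix(); d=R.T@(np.array(xyz)-s["tool_pos"])
    h=np.degrees(np.arctan2(R[1,1],R[0,1]))
    out=f"pos {s['tool_pos'].round(4)} heading_y {h:.2f} tiltz {R[:,2].round(4)} q {s['joint_positions'].round(3)} F {s['force'].round(1)} w {s['width']:.4f} t {s['clock']:.2f}\n shift mm {(d*1000).round(1)} dist {np.linalg.norm(d)*1000:.0f}"
    if yaw is not None:
        r=(h-yaw+90)%180-90; out+=f" roll {r:.2f} (or {r-180*np.sign(r):.2f})"
    print(out)
E
python3 - <<'E'
from h import *
from plant import readout
t=load("top0");s=load("side0");w=load("wrist0")
c4=np.array([(228,98),(560,172),(500,508),(152,432)])/8+[400,180]
L=onz(t,c4,.05);print("lamp",L.round(3),L.mean(0))
mid=L.mean(0)[:2]
m=onz(t,np.array([(338,165)])/8+[400,180],.05)[0];print("mark",m, np.degrees(np.arctan2(*(m[:2]-mid)[::-1])))
st=readout.state();R=Ro.from_rotvec(st["orientation"]).as_matrix();print("tool R",R.round(3))
Rw=cv2.Rodrigues(w["rvec"])[0];o=-Rw.T@w["tvec"];print("cam in tool",R.T@(o-st["tool_pos"]),"cam axes in tool\n",(R.T@Rw.T).round(3))
plan((mid[0],mid[1],.23),0)
# white box roof and carriers
print("box top", onz(t,[(309,127),(367,127),(367,179),(309,180)],.13))
E
```

```text
lamp [[ 0.525 -0.22   0.05 ]
 [ 0.491 -0.339  0.05 ]
 [ 0.368 -0.305  0.05 ]
 [ 0.402 -0.182  0.05 ]] [ 0.44658219 -0.26141436  0.05      ]
mark [ 0.49776459 -0.25823302  0.05      ] 3.5567572967235477
tool R [[ 0.899  0.438 -0.001]
 [ 0.438 -0.899  0.001]
 [-0.    -0.001 -1.   ]]
cam in tool [ 0.07110976 -0.00021245 -0.14288179] cam axes in tool
 [[ 0.001 -0.962 -0.274]
 [ 1.     0.001  0.001]
 [-0.    -0.274  0.962]]
pos [ 0.3177 -0.6513  0.2306] heading_y -64.00 tiltz [-6.e-04  1.e-03 -1.e+00] q [ 1.04   0.6   -0.003  1.6    0.002  0.943 -0.08 ] F [ 0.2  0.2 -0.9] w 0.0854 t 0.15
 shift mm [ 286.8 -293.9    0.9] dist 411 roll -64.00 (or 116.00)
box top [[ 0.71437881  0.12385249  0.13      ]
 [ 0.70666025 -0.0426816   0.13      ]
 [ 0.55245818 -0.0332958   0.13      ]
 [ 0.5570207   0.12981784  0.13      ]]
```

Emit:
move_arm:
  series:
    - [0.0854, 34, -35, 0, -5]
    - [0.0854, 0.068, -0.07, 0, -10]
    - [0.0854, 0.102, -0.105, 0, -18]
    - [0.0854, 0.136, -0.14, 0, -26]
    - [0.0854, 0.16, -0.165, 0, -34]

```text
clock: 0.65
tool_pos: [0.3901, -0.4294, 0.2308]
orientation: [-2.712, -1.581, -0.001]
force: [0.9, -0.7, 0.1]
width: 0.0857
```

My first row used mm (34, -35) where the interface takes metres. The row's speed cap limited it, and the direction was right, so no harm was done. I'll write every shift in metres from here.

```bash
python3 - <<'E'
from h import *
plan((.4466,-.2614,.23),-20)
E
```

```text
pos [ 0.3901 -0.4294  0.2308] heading_y -29.53 tiltz [-6.0e-04  1.9e-03 -1.0e+00] q [ 0.871  0.433 -0.188  1.929  0.109  0.792  0.107] F [ 0.9 -0.7  0.1] w 0.0857 t 0.65
 shift mm [174.1 -33.6   1.1] dist 177 roll -9.53 (or 170.47)
```

Emit:
move_arm:
  series:
    - [0.0854, 0.044, -0.008, 0, -3]
    - [0.0854, 0.088, -0.017, 0, -6]
    - [0.0854, 0.132, -0.025, 0, -9.5]
    - [0.0854, 0.174, -0.034, 0, -9.5]
    - [0.0854, 0.174, -0.034, 0, -9.5]

```text
clock: 1.15
tool_pos: [0.4482, -0.2555, 0.2313]
orientation: [-2.564, -1.81, -0.004]
force: [0.8, -0.4, 0.5]
width: 0.0856
```

```bash
python3 - <<'E'
from h import *
cap("wrist","w1"); plan((.4466,-.2614,.23),-20)
E
```

```text
pos [ 0.4472 -0.2585  0.2313] heading_y -19.73 tiltz [-3.0e-04  2.5e-03 -1.0e+00] q [ 0.616  0.363 -0.265  2.059  0.136  0.736 -0.078] F [-1.1  0.2 -0.1] w 0.0852 t 1.20
 shift mm [-2.9  0.4  1.3] dist 3 roll 0.27 (or -179.73)
```

View pics/w1.png

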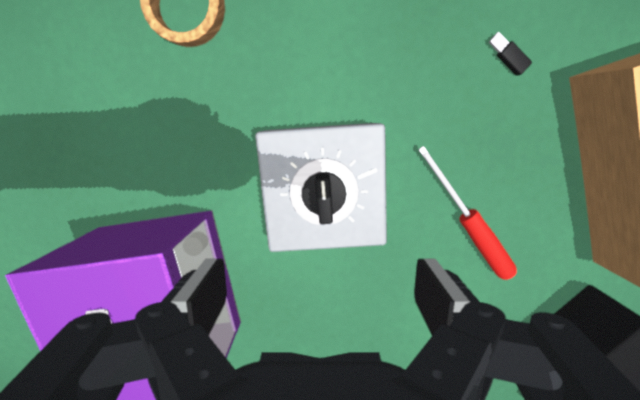

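The wrist view shows the lamp unit, with the dial at (325,192), its bar nearly vertical in the picture with the pointer up, and the long mark to the upper right at (368,172).

```bash
python3 - <<'E'
from h import *
c=load("w1"); crop(c,250,115,395,260,5,"c5")
im=c["image"].astype(int); g=im.min(2)
dark=(im.max(2)<70).astype(np.uint8); dark[:, :285]=0;dark[:,370:]=0;dark[:150]=0;dark[240:]=0
n,l,s,ce=cv2.connectedComponentsWithStats(dark);print(s[1:],ce[1:])
E
```

```text
[[303 173  33  50 908]
 [335 203   1   1   1]
 [338 205   1   1   1]
 [330 221   1   1   1]] [[318.13215859 194.76101322]
 [335.         203.        ]
 [338.         205.        ]
 [330.         221.        ]]
```

View pics/c5.png

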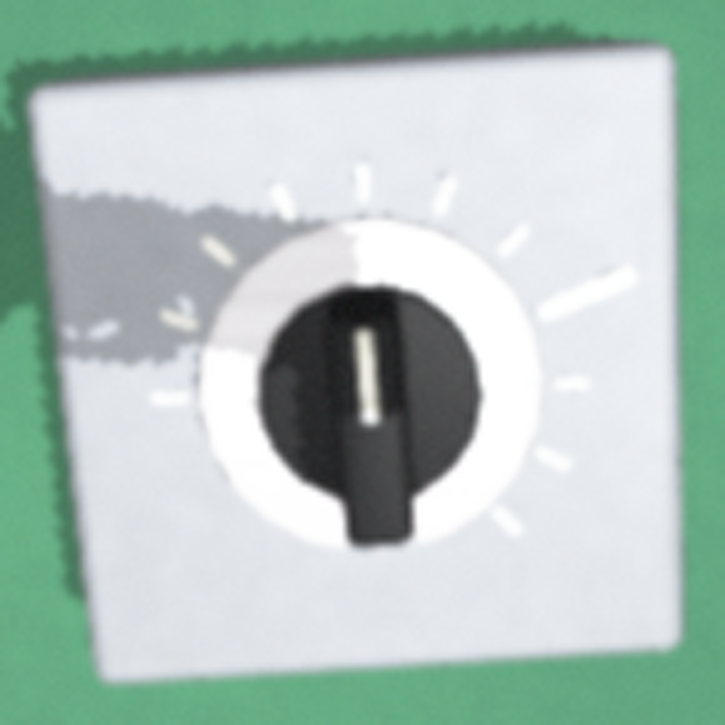

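```bash
cat >> h.py <<'E'
def ang(v): return np.degrees(np.arctan2(v[1],v[0]))
def circ(P):
    P=np.array(P)[:,:2]; A=np.c_[2*P,np.ones(len(P))]; x=np.linalg.lstsq(A,(P**2).sum(1),rcond=None)[0]; return x[:2],np.sqrt(x[2]+x[:2]@x[:2])
E
python3 - <<'E'
from h import *
c=load("w1"); f=lambda p,z: onz(c,np.array(p)/5+[250-.4,115-.4],z)
d=f([(200,384),(370,220),(540,384),(370,548),(250,264),(490,264),(250,504),(490,504)],.056);print("disc",circ(d[:4]))
mk=f([(168,398),(180,320),(217,250),(285,201),(363,182),(445,195),(513,240),(574,383),(553,457),(507,521)],.05)
ce,r=circ(mk);print("marks",ce,r)
lm=f([(542,315),(635,273)],.05);v=lm[1]-lm[0];print("long mark dir",ang(v), "from centre",ang(lm.mean(0)[:2]-ce), np.linalg.norm(lm.mean(0)[:2]-ce))
vals=np.array([0,1,2,3,4,5,6,8,9,10])*.4
th=np.array([ang(m[:2]-ce) for m in mk]); print("per mark zero est", ((th+np.degrees(vals)+180)%360-180).round(1))
pl=f([(361,332),(369,420)],.094);print("ptr",pl,"dir",ang(pl[0]-pl[1]),"outer from ce",ang(pl[0][:2]-ce),np.linalg.norm(pl[0][:2]-ce))
cn=f([(32,90),(670,48),(682,645),(102,680)],.05);print("corner mean",cn.mean(0))
b=f([(348,545),(411,540),(330,290),(402,290)],.094);print("bar",b, b.mean(0))
E
```

```text
disc (array([ 0.45147239, -0.26071362]), np.float64(0.03444371846713445))
marks [ 0.45139031 -0.26129458] 0.04176781792706951
long mark dir 5.402319746077116 from centre 3.5826459263283317 0.048426104053928366
per mark zero est [164.3 164.2 164.4 163.7 164.3 164.2 164.2 164.3 164.7 164.1]
ptr [[ 0.4559168  -0.24198281  0.094     ]
 [ 0.45190882 -0.2576724   0.094     ]] dir 75.67000253965809 outer from ce 76.80856719269035 0.019835165354241076
corner mean [ 0.45196265 -0.26054656  0.05      ]
bar [[ 0.4403793  -0.27880147  0.094     ]
 [ 0.45164325 -0.28176701  0.094     ]
 [ 0.45326872 -0.2330512   0.094     ]
 [ 0.46524334 -0.23729741  0.094     ]] [ 0.45263365 -0.25772927  0.094     ]
```

```bash
python3 - <<'E'
from h import *
t=load("top0"); print("purple",onz(t,[(447,263),(512,268),(508,326),(441,318)],.13).round(3))
plan((.4514,-.261,.12),-14.2);plan((.4514,-.261,.070),-14.2)
E
```

```text
purple [[ 0.307 -0.235  0.13 ]
 [ 0.287 -0.408  0.13 ]
 [ 0.136 -0.378  0.13 ]
 [ 0.164 -0.205  0.13 ]]
pos [ 0.4472 -0.2585  0.2313] heading_y -19.73 tiltz [-3.0e-04  2.5e-03 -1.0e+00] q [ 0.616  0.363 -0.265  2.059  0.136  0.736 -0.078] F [-1.1  0.2 -0.1] w 0.0852 t 1.20
 shift mm [ -1.2   4.9 111.3] dist 111 roll -5.53 (or 174.47)
pos [ 0.4472 -0.2585  0.2313] heading_y -19.73 tiltz [-3.0e-04  2.5e-03 -1.0e+00] q [ 0.616  0.363 -0.265  2.059  0.136  0.736 -0.078] F [-1.1  0.2 -0.1] w 0.0852 t 1.20
 shift mm [ -1.3   5.  161.3] dist 161 roll -5.53 (or 174.47)
```

Emit:
move_arm:
  series:
    - [0.05, -0.001, 0.005, 0.03, -5.5]
    - [0.05, -0.001, 0.005, 0.06, -5.5]
    - [0.05, -0.001, 0.005, 0.09, -5.5]
    - [0.05, -0.001, 0.005, 0.11, -5.5]
    - [0.05, -0.001, 0.005, 0.11, -5.5]

```text
clock: 1.7
tool_pos: [0.4498, -0.2616, 0.1189]
orientation: [-2.476, -1.924, 0.002]
force: [-0.4, 0.8, 0.2]
width: 0.0502
```

```bash
python3 - <<'E'
from h import *
cap("wrist","w2"); plan((.4514,-.261,.070),-14.2)
E
```

```text
pos [ 0.4506 -0.2617  0.1203] heading_y -14.30 tiltz [-0.0029  0.0033 -1.    ] q [ 0.579  0.531 -0.226  2.149  0.24   0.488 -0.08 ] F [-0.1  0.2  0.1] w 0.0500 t 1.75
 shift mm [ 0.7  0.8 50.3] dist 50 roll -0.10 (or 179.90)
```

View pics/w2.png

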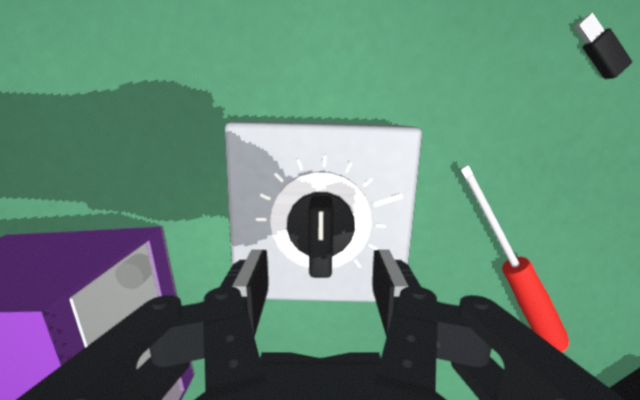

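The wrist view shows the bar upright at column 320, midway between the fingers at columns 250 and 390. It is aligned, so I descend.

Emit:
move_arm:
  series:
    - [0.05, 0.001, 0.001, 0.025, 0]
    - [0.05, 0.001, 0.001, 0.045, 0]
    - [0.05, 0.001, 0.001, 0.05, 0]
    - [0.0, 0.001, 0.001, 0.05, 0]
    - [0.0, 0.001, 0.001, 0.05, 0]

```text
clock: 2.25
tool_pos: [0.4521, -0.2613, 0.0715]
orientation: [-2.479, -1.925, -0.0]
force: [-0.4, 0.1, -0.3]
width: 0.0218
```

Emit:
move_arm:
  series:
    - [0.0, 0, 0, 0, 0]
    - [0.0, 0, 0, 0, 0]
    - [0.0, 0, 0, 0, 0]
    - [0.0, 0, 0, 0, 0]
    - [0.0, 0, 0, 0, 0]

```text
clock: 2.75
tool_pos: [0.4503, -0.2609, 0.072]
orientation: [-2.477, -1.923, 0.003]
force: [-5.1, 2.9, -0.4]
width: 0.0127
```

```bash
python3 - <<'E'
from h import *
plan((.4514,-.261,.070),-14.2)
E
```

```text
pos [ 0.4503 -0.2609  0.072 ] heading_y -14.35 tiltz [-0.0045  0.0031 -1.    ] q [ 0.542  0.611 -0.18   2.18   0.281  0.377 -0.119] F [-5.1  2.9 -0.4] w 0.0127 t 2.75
 shift mm [0.2 1.1 2. ] dist 2 roll -0.15 (or 179.85)
```

Emit:
move_arm:
  series:
    - [0.0, 0, 0.0005, 0, 7]
    - [0.0, 0, 0.0005, 0, 14]
    - [0.0, 0, 0.0005, 0, 21]
    - [0.0, 0, 0.0005, 0, 28]
    - [0.0, 0, 0.0005, 0, 35]

```text
clock: 3.25
tool_pos: [0.4507, -0.2612, 0.0721]
orientation: [-2.945, -1.082, 0.005]
force: [-0.5, -0.1, -13.7]
width: 0.0124
```

```bash
python3 - <<'E'
from h import *
plan((.4514,-.261,.072),-86.2)
E
```

```text
pos [ 0.4507 -0.2612  0.0721] heading_y -49.64 tiltz [-0.0044  0.0031 -1.    ] q [ 0.438  0.607 -0.03   2.186  0.046  0.354 -0.496] F [ -0.5  -0.1 -13.7] w 0.0124 t 3.25
 shift mm [0.7 0.3 0.1] dist 1 roll 36.56 (or -143.44)
```

Emit:
move_arm:
  series:
    - [0.0, 0, 0, 0, 8]
    - [0.0, 0, 0, 0, 16]
    - [0.0, 0, 0, 0, 24]
    - [0.0, 0, 0, 0, 31]
    - [0.0, 0, 0, 0, 36.5]

```text
clock: 3.75
tool_pos: [0.4508, -0.2617, 0.0721]
orientation: [-3.137, -0.098, 0.006]
force: [-0.3, -4.4, -16.2]
width: 0.0128
```

Emit:
move_arm:
  series:
    - [0.0, 0, 0, 0, 0]
    - [0.0, 0, 0, 0, 0]
    - [0.0, 0, 0, 0, 0]
    - [0.0, 0, 0, 0, 0]
    - [0.0, 0, 0, 0, 0]

```text
clock: 4.25
tool_pos: [0.4508, -0.2618, 0.0721]
orientation: [-3.137, -0.099, 0.006]
force: [-0.4, -0.9, -14.2]
width: 0.0126
```

```bash
python3 - <<'E'
from h import *
plan((.4514,-.261,.072),-86.2); c=cap("wrist","w3"); crop(c,230,140,410,300,4,"c6")
E
```

```text
pos [ 0.4508 -0.2618  0.0721] heading_y -86.38 tiltz [-0.0037  0.0026 -1.    ] q [ 0.333  0.613  0.122  2.193 -0.208  0.351 -0.879] F [ -0.4  -0.9 -14.2] w 0.0126 t 4.25
 shift mm [ 0.6 -0.8  0.1] dist 1 roll -0.18 (or 179.82)
```

View pics/c6.png

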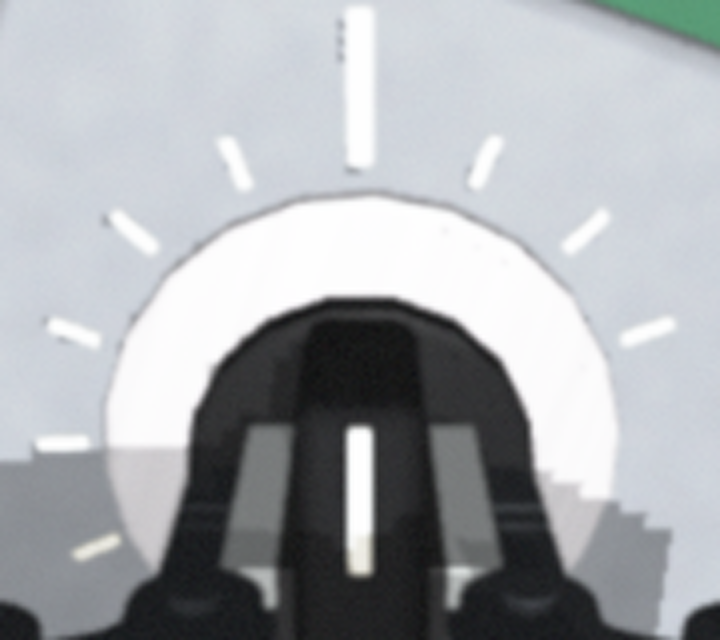

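The crop shows the pointer line at crop column 359 pointing straight at the long mark at crop column 360. I release and rise.

Emit:
move_arm:
  series:
    - [0.03, 0, 0, 0, 0]
    - [0.045, 0, 0, 0, 0]
    - [0.05, 0, 0, -0.002, 0]
    - [0.05, 0, 0, -0.03, 0]
    - [0.05, 0, 0, -0.07, 0]

```text
clock: 4.8
tool_pos: [0.4503, -0.2615, 0.142]
orientation: [-3.136, -0.099, 0.01]
force: [-0.5, 0.2, -0.1]
width: 0.05
```

Emit:
move_arm:
  series:
    - [0.0854, 0, 0, -0.03, 0]
    - [0.0854, 0, 0, -0.06, 0]
    - [0.0854, 0, 0, -0.07, 0]
    - [0.0854, 0, 0, -0.07, 0]
    - [0.0854, 0, 0, -0.07, 0]

```text
clock: 5.3
tool_pos: [0.4505, -0.2614, 0.2114]
orientation: [-3.136, -0.099, 0.01]
force: [0.4, 0.2, 0.2]
width: 0.0852
```

```bash
python3 - <<'E'
from h import *
plan((.4514,-.261,.072),-86.2); c=cap("wrist","w4"); crop(c,230,100,410,260,4,"c7")
E
```

```text
pos [ 0.4505 -0.2614  0.2114] heading_y -86.37 tiltz [-0.0068  0.0042 -1.    ] q [ 0.253  0.392  0.224  2.089 -0.136  0.682 -0.941] F [0.4 0.2 0.2] w 0.0852 t 5.30
 shift mm [  1.8   0.3 139.4] dist 139 roll -0.17 (or 179.83)
```

View pics/c7.png

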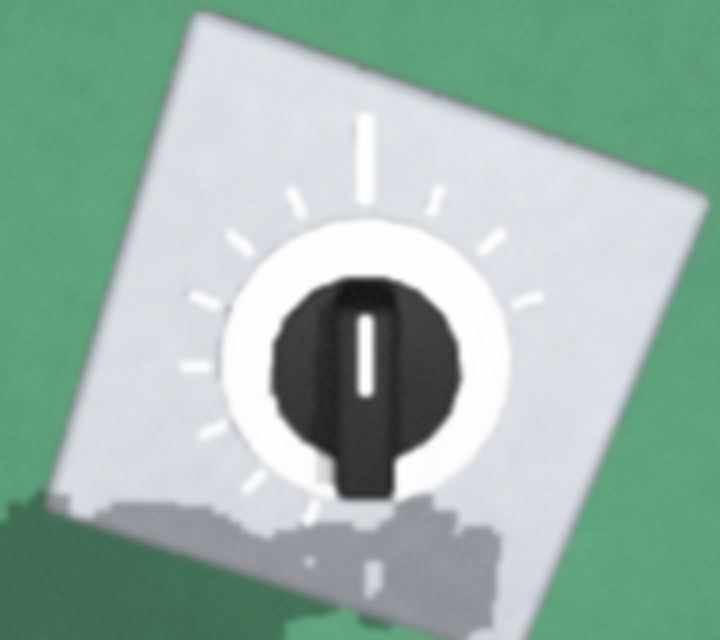

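The dial is free, with the pointer at crop column 365 in line with the long mark at crop column 366. Next I head for the box slot to look at it, then on to the carrier.

```bash
python3 - <<'E'
from h import *
t=load("top0")
b=onz(t,np.array([(104,85),(195,65),(200,105),(115,125)])/6+[200,160],.142);print(b.round(4),b.mean(0),"wide",ang(b[1]-b[0]),ang(b[2]-b[3]))
plan((.62,.045,.29),0)
E
```

```text
[[0.5821 0.3844 0.142 ]
 [0.5899 0.3421 0.142 ]
 [0.5705 0.3399 0.142 ]
 [0.5626 0.3793 0.142 ]] [0.57627769 0.36142979 0.142     ] wide -79.5668010257186 -78.72470873622431
pos [ 0.4503 -0.2613  0.211 ] heading_y -86.37 tiltz [-0.0079  0.0046 -1.    ] q [ 0.253  0.393  0.223  2.089 -0.136  0.682 -0.941] F [-0.1 -0.3 -0.7] w 0.0854 t 5.35
 shift mm [ 188.1 -295.4  -79. ] dist 359 roll -86.37 (or 93.63)
```

Emit:
move_arm:
  series:
    - [0.0854, 0.022, -0.034, -0.03, -8]
    - [0.0854, 0.044, -0.07, -0.05, -16]
    - [0.0854, 0.066, -0.105, -0.079, -24]
    - [0.0854, 0.092, -0.146, -0.079, -32]
    - [0.0854, 0.118, -0.186, -0.079, -40]

```text
clock: 5.85
tool_pos: [0.5576, -0.0669, 0.2896]
orientation: [-2.906, -1.172, 0.009]
force: [0.2, -0.3, -0.3]
width: 0.0854
```

```bash
python3 - <<'E'
from h import *
plan((.62,.045,.29),0)
E
```

```text
pos [ 0.5576 -0.0669  0.2896] heading_y -46.06 tiltz [-0.0081  0.0049 -1.    ] q [ 0.004  0.341  0.023  1.907 -0.016  0.902 -0.769] F [ 0.2 -0.3 -0.3] w 0.0854 t 5.85
 shift mm [122.6 -37.2  -0.4] dist 128 roll -46.06 (or 133.94)
```

Emit:
move_arm:
  series:
    - [0.0854, 0.025, -0.007, 0, -8]
    - [0.0854, 0.05, -0.015, 0, -16]
    - [0.0854, 0.075, -0.022, 0, -24]
    - [0.0854, 0.1, -0.03, 0, -32]
    - [0.0854, 0.122, -0.037, 0, -40]

```text
clock: 6.35
tool_pos: [0.6197, 0.0457, 0.2875]
orientation: [-2.321, -2.1, 0.007]
force: [0.3, 0.2, -0.9]
width: 0.0853
```

Emit:
move_arm:
  series:
    - [0.0854, 0, 0, 0, -5]
    - [0.0854, 0, 0, 0, -5]
    - [0.0854, 0, 0, 0, -5]
    - [0.0854, 0, 0, 0, -5]
    - [0.0854, 0, 0, 0, -5]

```text
clock: 6.85
tool_pos: [0.6196, 0.0452, 0.2874]
orientation: [-2.229, -2.197, 0.007]
force: [-0.4, -0.3, 0.0]
width: 0.0851
```

```bash
python3 - <<'E'
from h import *
plan((.62,.045,.29),0); c=cap("wrist","w5")
E
```

```text
pos [0.6196 0.0452 0.2874] heading_y -0.82 tiltz [-0.0113  0.0052 -0.9999] q [-0.03   0.428 -0.188  1.769  0.086  0.963 -0.265] F [-0.4 -0.3  0. ] w 0.0851 t 6.85
 shift mm [-0.2  0.4 -2.6] dist 3 roll -0.82 (or 179.18)
```

View pics/w5.png

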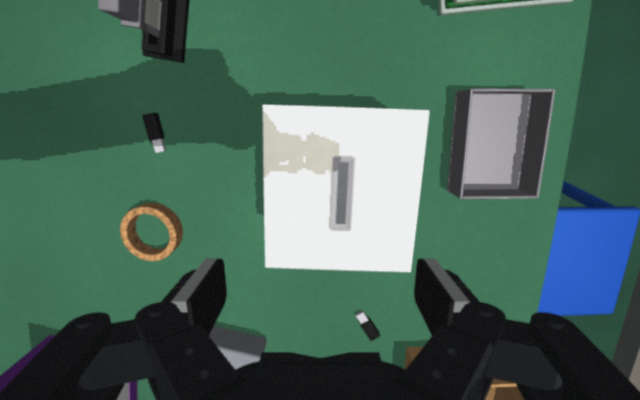

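The wrist view shows the white box roof, corners about (263,105) to (415,270), with the slot and its grey lips centred near (342,193).

```bash
python3 - <<'E'
from h import *
c=load("w5"); crop(c,315,140,370,245,7,"c8"); crop(c,255,95,435,280,4,"c9")
E
```

```text
(no output)
```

View pics/c8.png

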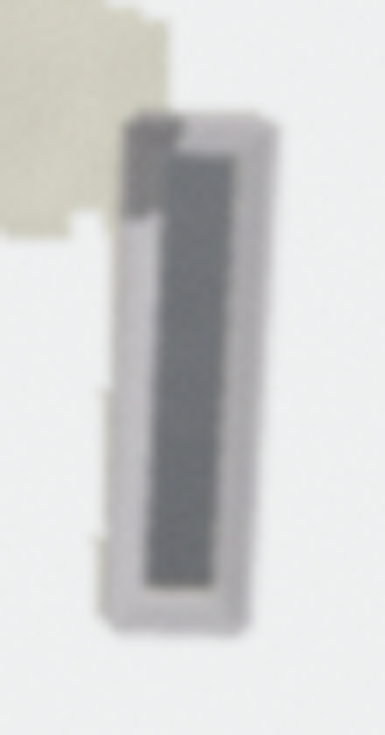

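View pics/c9.png

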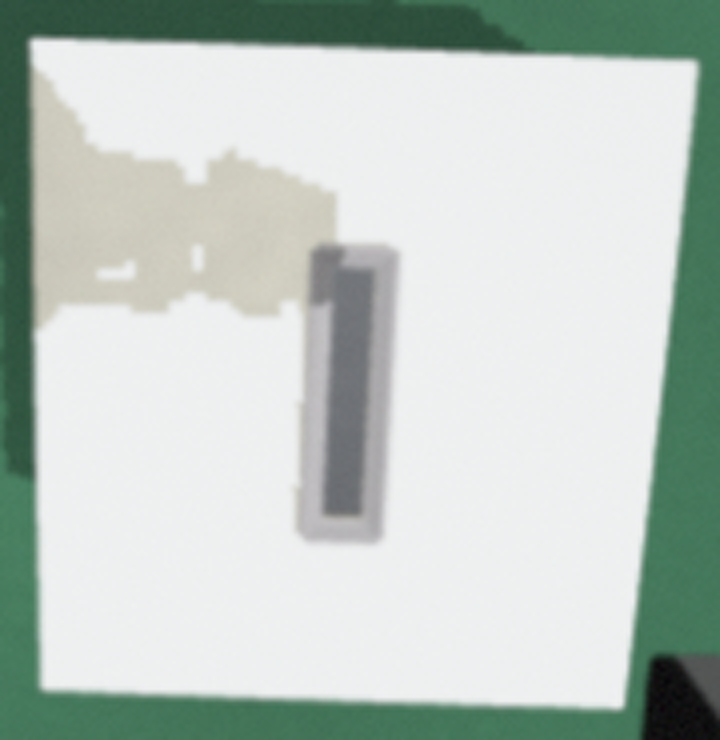

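```bash
cat >> h.py <<'E'
def quad(c,p,z):
    q=onz(c,p,z); m=q.mean(0); lx=(q[1]+q[0]-q[2]-q[3])/2; wy=(q[1]+q[2]-q[0]-q[3])/2
    print("z",z,"centre",m.round(4),"long",np.linalg.norm(lx).round(4),"head",ang(lx).round(2),"short",np.linalg.norm(wy).round(4),"head",ang(wy).round(2)); return m
E
python3 - <<'E'
from h import *
c=load("w5")
i=np.array([(163,155),(237,155),(213,588),(145,585)])/7+[315-.43,140-.43]
o=np.array([(122,112),(278,114),(250,634),(97,630)])/7+[315-.43,140-.43]
for z in (.126,.13,.134): quad(c,i,z)
for z in (.13,.134): quad(c,o,z)
r=np.array([(30,38),(698,62),(624,709),(40,690)])/4+[255-.37,95-.37]
quad(c,r,.13)
# Automatic: inner dark region
im=c["image"][140:245,315:370].astype(int);g=im.mean(2); m=((g<135)).astype(np.uint8)
n,l,s,ce=cv2.connectedComponentsWithStats(m);k=1+np.argmax(s[1:,4]);print(s[k],ce[k])
t=load("top0"); crop(t,300,115,375,195,8,"c10")
E
```

```text
z 0.126 centre [0.6404 0.043  0.126 ] long 0.0617 head 87.53 short 0.0099 head -1.93
z 0.13 centre [0.6402 0.044  0.13  ] long 0.0608 head 87.53 short 0.0097 head -1.93
z 0.134 centre [0.6399 0.0449 0.134 ] long 0.06 head 87.53 short 0.0096 head -1.93
z 0.13 centre [0.6398 0.0434 0.13  ] long 0.0733 head 87.38 short 0.0212 head -1.79
z 0.134 centre [0.6396 0.0443 0.134 ] long 0.0723 head 87.38 short 0.021 head -1.79
z 0.13 centre [0.6401 0.0435 0.13  ] long 0.1606 head 87.47 short 0.1508 head -2.63
[ 19  18  14  66 622] [26.05787781 49.54340836]
```

View pics/c10.png

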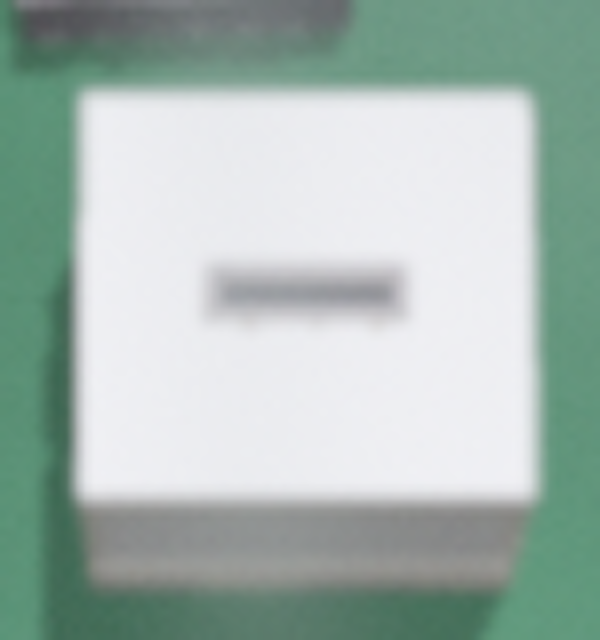

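The slot centre comes out at about (0.640, 0.0437), with its long axis at 87.5°. Slot, lips and roof edges agree. Next I go to the carrier.

```bash
python3 - <<'E'
from h import *
plan((.572,.361,.285),11)
E
```

```text
pos [0.6196 0.0453 0.2875] heading_y -0.79 tiltz [-0.0111  0.0053 -0.9999] q [-0.03   0.428 -0.188  1.769  0.086  0.963 -0.265] F [-0.1  0.2 -0.8] w 0.0854 t 6.90
 shift mm [315.  -52.    4.7] dist 319 roll -11.79 (or 168.21)
```

Emit:
move_arm:
  series:
    - [0.0854, 0.044, -0.007, 0.001, -2]
    - [0.0854, 0.088, -0.014, 0.002, -4]
    - [0.0854, 0.132, -0.021, 0.003, -6]
    - [0.0854, 0.176, -0.028, 0.003, -8]
    - [0.0854, 0.22, -0.035, 0.003, -10]

```text
clock: 7.4
tool_pos: [0.5873, 0.2672, 0.2864]
orientation: [-2.028, -2.384, 0.004]
force: [0.2, -0.2, -0.3]
width: 0.0854
```

Emit:
move_arm:
  series:
    - [0.0854, 0.044, -0.007, 0.001, -2]
    - [0.0854, 0.088, -0.014, 0.002, -2]
    - [0.0854, 0.094, -0.017, 0.002, -2]
    - [0.0854, 0.094, -0.017, 0.002, -2]
    - [0.0854, 0.094, -0.017, 0.002, -2]

```text
clock: 7.9
tool_pos: [0.5561, 0.3559, 0.2852]
orientation: [-1.989, -2.418, 0.005]
force: [-0.4, -0.4, -0.5]
width: 0.0854
```

```bash
python3 - <<'E'
from h import *
plan((.572,.361,.285),11); c=cap("wrist","w6")
E
```

```text
pos [0.5561 0.3559 0.2852] heading_y 11.13 tiltz [-0.01    0.0043 -0.9999] q [-0.469  0.485 -0.275  1.683  0.139  0.999 -0.595] F [-0.4 -0.4 -0.5] w 0.0854 t 7.90
 shift mm [ 1.9 16.6  0.1] dist 17 roll 0.13 (or -179.87)
```

View pics/w6.png

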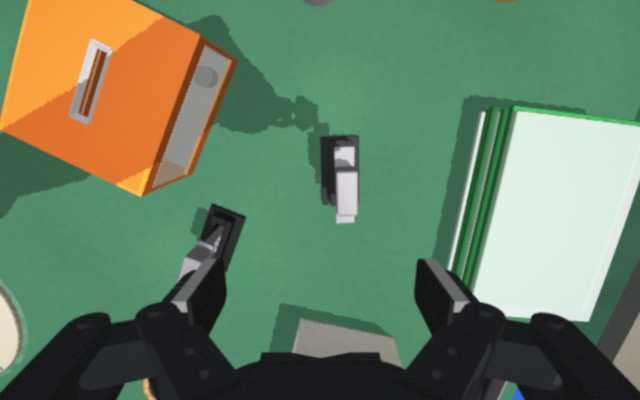

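The wrist view shows the carrier's grip block at about (346,193), with shoulder showing at both ends (rows 155 and 219). The spare is at (203,258).

```bash
python3 - <<'E'
from h import *
c=load("w6"); crop(c,310,125,380,230,7,"c11")
E
```

```text
(no output)
```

View pics/c11.png

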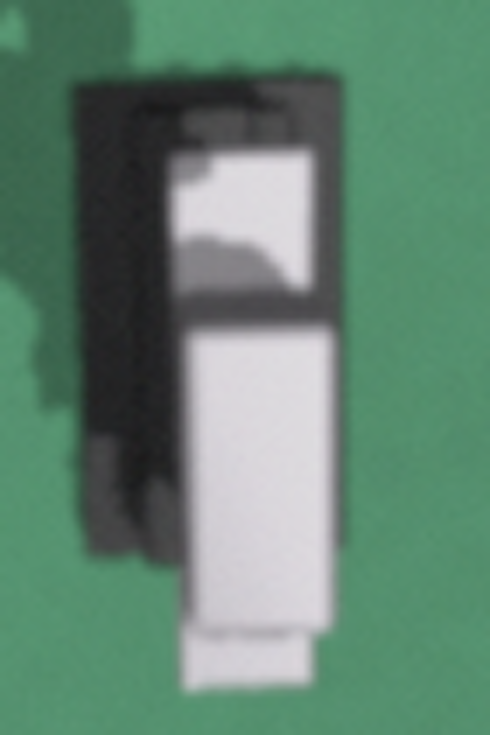

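```bash
python3 - <<'E'
from h import *
c=load("w6"); k=lambda p: np.array(p)/7+[310-.43,125-.43]
quad(c,k([(185,328),(336,328),(328,634),(188,632)]),.142)
e=onz(c,k([(240,150),(247,690)]),.106);print("shoulder ends",e,e.mean(0),np.linalg.norm(e[0]-e[1]))
quad(c,k([(75,85),(343,78),(340,565),(85,555)]),.032)
E
```

```text
z 0.142 centre [0.58   0.3627 0.142 ] long 0.041 head 101.98 short 0.019 head 10.88
shoulder ends [[0.57128428 0.40179464 0.106     ]
 [0.58948378 0.32324619 0.106     ]] [0.58038403 0.36252041 0.106     ] 0.08062927305575479
z 0.032 centre [0.5788 0.3651 0.032 ] long 0.0858 head 102.51 short 0.0465 head 10.85
```

```bash
python3 - <<'E'
from h import *
plan((.580,.3627,.185),11.7)
E
```

```text
pos [0.5564 0.3553 0.2852] heading_y 11.07 tiltz [-0.01    0.0042 -0.9999] q [-0.468  0.485 -0.275  1.683  0.139  0.999 -0.595] F [-0.6  0.4  0.2] w 0.0852 t 7.95
 shift mm [  2.1  25.4 100. ] dist 103 roll -0.63 (or 179.37)
```

Emit:
move_arm:
  series:
    - [0.06, 0.002, 0.025, 0.02, -0.6]
    - [0.06, 0.002, 0.025, 0.05, -0.6]
    - [0.06, 0.002, 0.025, 0.08, -0.6]
    - [0.06, 0.002, 0.025, 0.1, -0.6]
    - [0.06, 0.002, 0.025, 0.1, -0.6]

```text
clock: 8.45
tool_pos: [0.5794, 0.3595, 0.1821]
orientation: [-1.98, -2.425, 0.013]
force: [0.1, 0.3, -0.1]
width: 0.0599
```

```bash
python3 - <<'E'
from h import *
plan((.580,.3627,.107),11.7); c=cap("wrist","w7")
E
```

```text
pos [0.5794 0.3595 0.1821] heading_y 11.52 tiltz [-1.370e-02  7.000e-04 -9.999e-01] q [-0.473  0.613 -0.253  1.729  0.184  0.834 -0.607] F [ 0.1  0.3 -0.1] w 0.0599 t 8.45
 shift mm [ 2.8  2.3 75.1] dist 75 roll -0.18 (or 179.82)
```

View pics/w7.png

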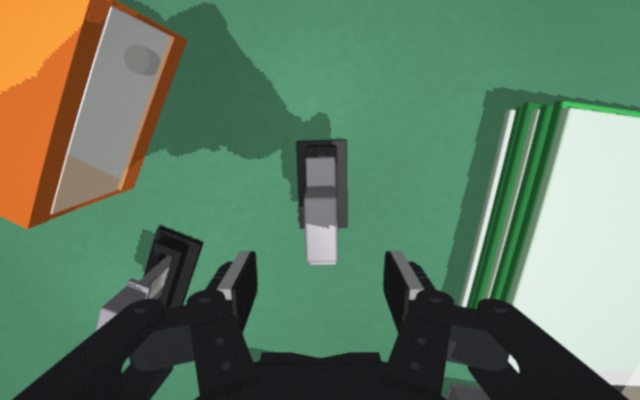

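The grip block is at (321,230), midway between the fingers. I re-measure it quickly before the descent.

```bash
python3 - <<'E'
from h import *
c=load("w7"); crop(c,290,130,355,270,5,"c12")
E
```

```text
(no output)
```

View pics/c12.png

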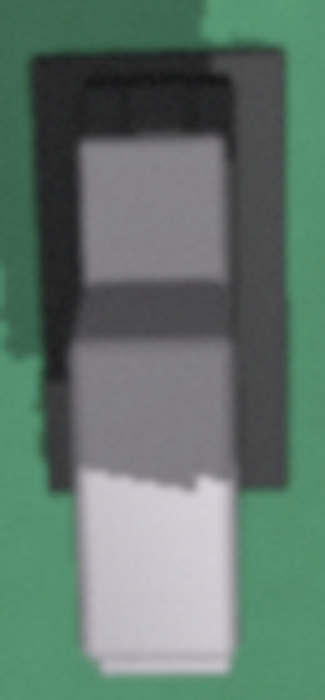

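```bash
python3 - <<'E'
from h import *
c=load("w7"); k=lambda p: np.array(p)/5+[290-.4,130-.4]
m=quad(c,k([(72,340),(238,338),(238,655),(82,655)]),.142)
e=onz(c,k([(153,138),(165,672)]),.106);print(e.mean(0),np.linalg.norm(e[0]-e[1]))
quad(c,k([(32,57),(285,50),(288,490),(50,492)]),.032)
plan((m[0],m[1],.108),12)
E
```

```text
z 0.142 centre [0.5804 0.3632 0.142 ] long 0.0406 head 102.47 short 0.0195 head 12.17
[0.58039267 0.36294849 0.106     ] 0.07960734046613613
z 0.032 centre [0.5798 0.3673 0.032 ] long 0.0833 head 103.02 short 0.0458 head 12.74
pos [0.58   0.3604 0.1841] heading_y 11.53 tiltz [-0.0116  0.0024 -0.9999] q [-0.473  0.611 -0.254  1.727  0.183  0.835 -0.606] F [-0.1 -0.   0.4] w 0.0600 t 8.50
 shift mm [ 2.3  1.7 76.1] dist 76 roll -0.47 (or 179.53)
```

Emit:
move_arm:
  series:
    - [0.06, 0.002, 0.002, 0.02, -0.5]
    - [0.06, 0.002, 0.002, 0.045, -0.5]
    - [0.06, 0.002, 0.002, 0.065, -0.5]
    - [0.06, 0.002, 0.002, 0.076, -0.5]
    - [0.06, 0.002, 0.002, 0.076, -0.5]

```text
clock: 9.0
tool_pos: [0.581, 0.3624, 0.1079]
orientation: [-1.971, -2.433, 0.01]
force: [0.1, -0.9, 0.5]
width: 0.06
```

```bash
python3 - <<'E'
from h import *
plan((.5804,.363,.107),12)
E
```

```text
pos [0.581  0.3624 0.1079] heading_y 11.99 tiltz [-0.012   0.0018 -0.9999] q [-0.49   0.7   -0.232  1.774  0.218  0.701 -0.629] F [ 0.1 -0.9  0.5] w 0.0600 t 9.00
 shift mm [ 0.7 -0.4  1. ] dist 1 roll -0.01 (or 179.99)
```

Emit:
move_arm:
  series:
    - [0.03, 0, 0, 0, 0]
    - [0.022, 0, 0, 0, 0]
    - [0.015, 0, 0, 0, 0]
    - [0.0, 0, 0, 0, 0]
    - [0.0, 0, 0, 0, 0]

```text
clock: 9.5
tool_pos: [0.5816, 0.3627, 0.1094]
orientation: [-1.971, -2.434, 0.007]
force: [-0.3, -0.6, 6.4]
width: 0.0193
```

Emit:
move_arm:
  series:
    - [0.0, 0, 0, 0, 0]
    - [0.0, 0, 0, 0, 0]
    - [0.0, 0, 0, -0.005, 0]
    - [0.0, 0, 0, -0.012, 0]
    - [0.0, 0, 0, -0.02, 0]

```text
clock: 10.0
tool_pos: [0.5817, 0.3627, 0.1299]
orientation: [-1.971, -2.433, 0.007]
force: [0.1, -0.2, -1.3]
width: 0.0196
```

```bash
python3 - <<'E'
from h import *
plan((.5804,.363,.107),12); c=cap("wrist","w8"); cs=cap("side","s8"); crop(cs,220,180,350,310,5,"c13")
E
```

```text
pos [0.5817 0.3627 0.1299] heading_y 11.98 tiltz [-0.0106  0.0026 -0.9999] q [-0.485  0.674 -0.24   1.761  0.209  0.739 -0.621] F [ 0.1 -0.2 -1.3] w 0.0196 t 10.00
 shift mm [ 0.5 -1.  22.9] dist 23 roll -0.02 (or 179.98)
```

View pics/w8.png

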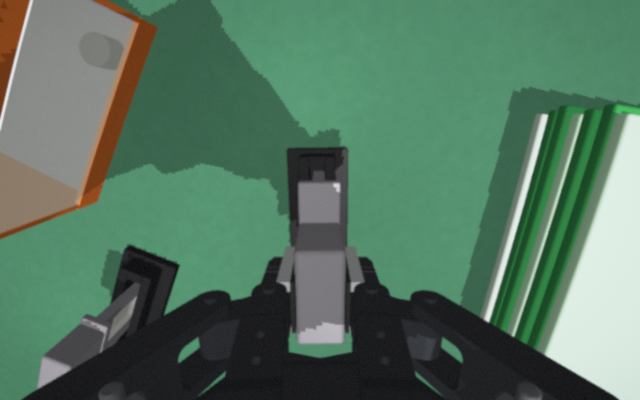

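View pics/c13.png

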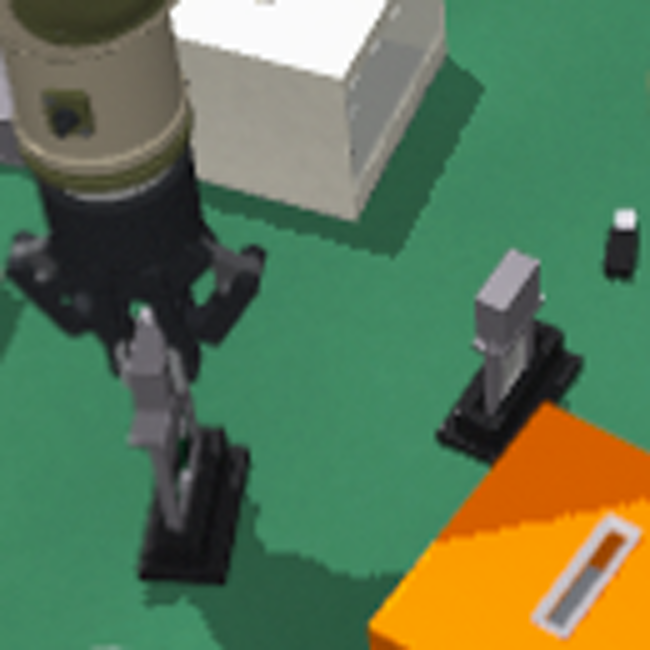

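The carrier is held (opening 19.6 mm) and rising out of the stand at (317,180). The spare is untouched at lower left. The side crop shows the carrier lifted straight.

Emit:
move_arm:
  series:
    - [0.0, 0, 0, -0.03, 0]
    - [0.0, 0, 0, -0.06, 0]
    - [0.0, 0, 0, -0.09, 0]
    - [0.0, 0, 0, -0.12, 0]
    - [0.0, 0, 0, -0.15, 0]

```text
clock: 10.6
tool_pos: [0.5836, 0.3624, 0.2824]
orientation: [-1.972, -2.434, 0.003]
force: [0.0, -0.3, -1.4]
width: 0.0192
```

```bash
python3 - <<'E'
from h import *
plan((.640,.0437,.275),-2.5); cs=cap("side","s9"); crop(cs,200,130,330,290,4,"c14"); cw=cap("wrist","w9")
E
```

```text
pos [0.5836 0.3624 0.2824] heading_y 11.97 tiltz [-0.0085  0.004  -1.    ] q [-0.459  0.521 -0.274  1.623  0.149  1.022 -0.568] F [ 0.  -0.3 -1.4] w 0.0192 t 10.60
 shift mm [-323.5  -10.8    5.7] dist 324 roll 14.47 (or -165.53)
```

View pics/c14.png

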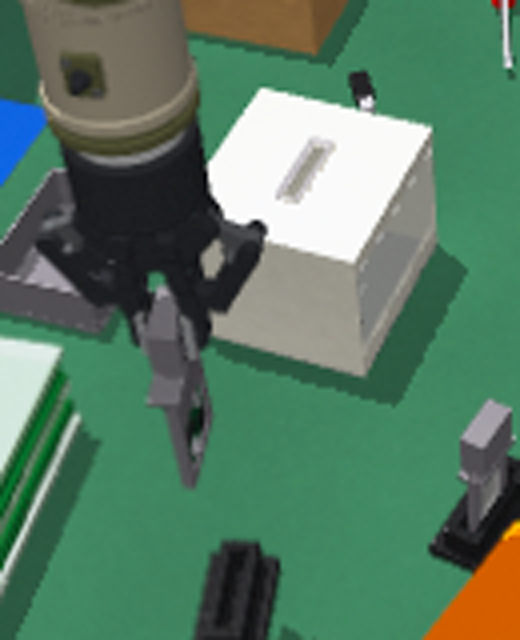

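View pics/w9.png

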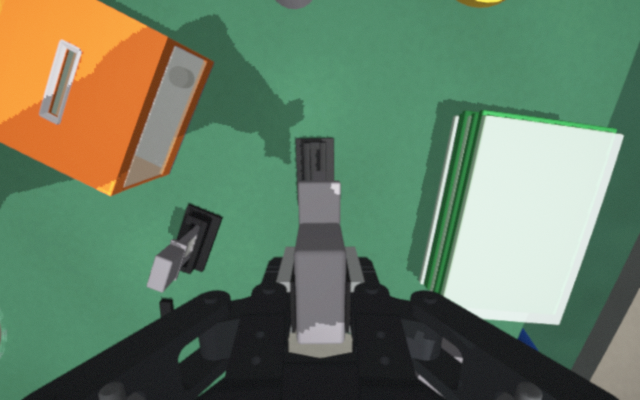

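The side crop shows the carrier hanging upright with its window, clear of the stand. In the wrist view the carrier's near shoulder edge is at row 182 and the stand shows just beyond at (316,160). I crop closer to see the tongue's lower end.

```bash
python3 - <<'E'
from h import *
cw=load("w9"); crop(cw,280,120,360,260,5,"c15")
from plant import readout
s=readout.state();R=Ro.from_rotvec(s["orientation"]).as_matrix()
# predicted tongue-end corners, shoulder end corners in tool coordinates
P=np.array([(.0305,-.004,.0994),(.0305,.004,.0994),(.0305,-.004,.0094),(.0305,.004,.0094),(.0405,-.01,.0034),(.0405,.01,.0034)])
print(proj(cw,s["tool_pos"]+P@R.T).round(1))
E
```

```text
[[312.6 169. ]
 [323.1 169. ]
 [308.8 198.1]
 [324.9 198.1]
 [295.4 180.7]
 [337.9 180.7]]
```

View pics/c15.png

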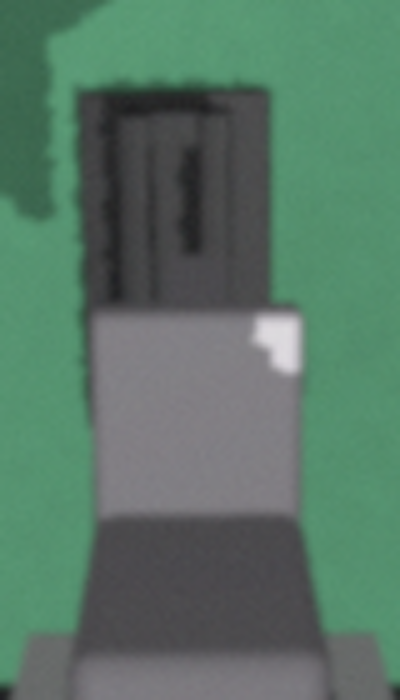

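```bash
cat >> h.py <<'E'
def camtool(c,s):
    R=Ro.from_rotvec(s["orientation"]).as_matrix();Rw=cv2.Rodrigues(c["rvec"])[0];o=-Rw.T@c["tvec"]
    return R.T@(o-s["tool_pos"]), R.T@Rw.T
E
python3 - <<'E'
from h import *
from plant import readout
s=readout.state();a,b=camtool(load("w9"),s);print(a,"\n",b.round(4))
E
```

```text
[ 0.07010396  0.00143548 -0.14505781] 
 [[ 7.000e-04 -9.615e-01 -2.749e-01]
 [ 1.000e+00  5.000e-04  8.000e-04]
 [-6.000e-04 -2.749e-01  9.615e-01]]
```

```bash
python3 - <<'E'
from h import *
from plant import readout
for i in range(4):
    s=readout.state();c=cap("wrist",f"w9_{i}");a,b=camtool(c,s);print(s["tool_pos"].round(4),a.round(4),s["joint_vel"].round(3).tolist())
c=load("w9_3");R=Ro.from_rotvec(s["orientation"]).as_matrix()
P=np.array([(.0305,-.004,.0994),(.0305,.004,.0994),(.0305,-.004,.0094),(.0305,.004,.0094),(.0405,-.01,.0034),(.0405,.01,.0034)])
print(proj(c,s["tool_pos"]+P@R.T).round(1))
crop(c,280,120,360,260,5,"c16")
E
```

```text
[0.5852 0.3638 0.2859] [ 0.0701  0.0014 -0.143 ] [-0.004, 0.042, 0.008, 0.063, 0.01, -0.055, -0.01]
[0.5845 0.3631 0.2834] [ 0.0701  0.0014 -0.143 ] [-0.003, 0.035, 0.007, 0.05, 0.005, -0.018, -0.004]
[0.5838 0.3625 0.2816] [ 0.0701  0.0014 -0.143 ] [-0.002, 0.026, 0.002, 0.027, 0.0, -0.006, -0.002]
[0.5834 0.3622 0.2805] [ 0.0701  0.0014 -0.143 ] [0.0, 0.018, 0.001, 0.012, -0.0, -0.001, 0.001]
[[312.6 169.5]
 [323.1 169.5]
 [308.7 199.3]
 [325.  199.3]
 [295.1 181.7]
 [338.2 181.7]]
```

View pics/c16.png

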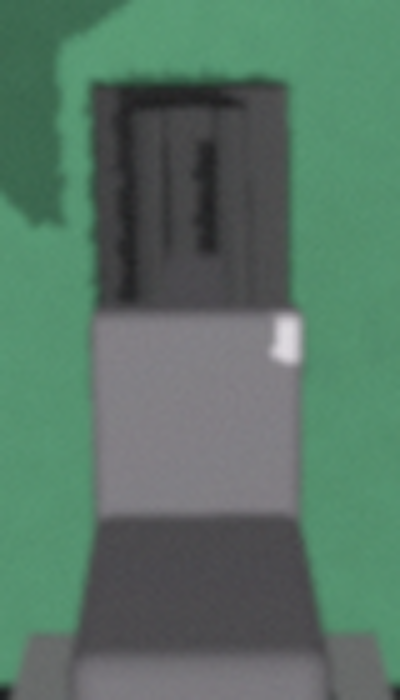

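The wrist camera's pose in the tool frame differs between headings in a way that fits a constant world bias of about (+1.25, +0.8) mm. The dial grip agrees with that. Corrected slot: (0.6388, 0.0429). The carrier sits centred on the tool axes. I move over the slot.

Emit:
move_arm:
  series:
    - [0.0, -0.03, -0.001, 0, 2]
    - [0.0, -0.075, -0.003, 0, 4]
    - [0.0, -0.12, -0.004, 0, 6]
    - [0.0, -0.165, -0.006, 0, 9]
    - [0.0, -0.205, -0.007, 0, 12]

```text
clock: 11.4
tool_pos: [0.6185, 0.1573, 0.2774]
orientation: [-2.218, -2.211, 0.012]
force: [0.7, -0.3, -0.7]
width: 0.0192
```

```bash
python3 - <<'E'
from h import *
plan((.640,.0423,.275),-2.5)
E
```

```text
pos [0.6185 0.1573 0.2774] heading_y -0.19 tiltz [-0.0123  0.0015 -0.9999] q [-0.194  0.46  -0.208  1.741  0.105  0.962 -0.445] F [ 0.7 -0.3 -0.7] w 0.0192 t 11.40
 shift mm [-114.9   21.9    1.9] dist 117 roll 2.31 (or -177.69)
```

Emit:
move_arm:
  series:
    - [0.0, -0.04, 0.008, 0, 1]
    - [0.0, -0.08, 0.015, 0, 2]
    - [0.0, -0.105, 0.02, 0, 2.3]
    - [0.0, -0.115, 0.022, 0.002, 2.3]
    - [0.0, -0.115, 0.022, 0.002, 2.3]

```text
clock: 11.9
tool_pos: [0.6396, 0.0409, 0.2735]
orientation: [-2.264, -2.163, 0.015]
force: [-0.3, -0.2, -1.3]
width: 0.0193
```

Emit:
move_arm:
  series:
    - [0.0, 0, 0, 0, 0]
    - [0.0, 0, 0, 0, 0]
    - [0.0, 0, 0, 0, 0]
    - [0.0, 0, 0, 0, 0]
    - [0.0, 0, 0, 0, 0]

```text
clock: 12.4
tool_pos: [0.6396, 0.0415, 0.2736]
orientation: [-2.263, -2.164, 0.015]
force: [0.4, -0.1, -1.5]
width: 0.0194
```

```bash
python3 - <<'E'
from h import *
from plant import readout
plan((.640,.0423,.275),-2.5)
s=readout.state();c=cap("wrist","w10");print(camtool(c,s)[0].round(4)); crop(c,250,90,410,290,4,"c17"); cs=cap("side","s10"); crop(cs,220,80,340,230,4,"c18")
E
```

```text
pos [0.6396 0.0415 0.2736] heading_y -2.56 tiltz [-0.0143  0.0012 -0.9999] q [-0.028  0.467 -0.182  1.739  0.095  0.959 -0.292] F [ 0.4 -0.1 -1.5] w 0.0194 t 12.40
 shift mm [ 0.8  0.3 -1.4] dist 2 roll -0.06 (or 179.94)
[ 0.0705  0.0012 -0.143 ]
```

View pics/c17.png

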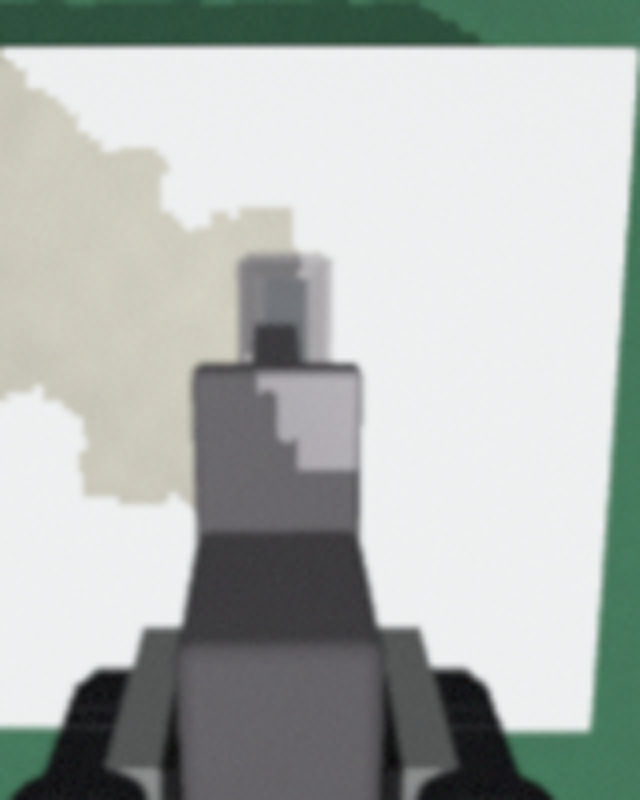

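View pics/c18.png

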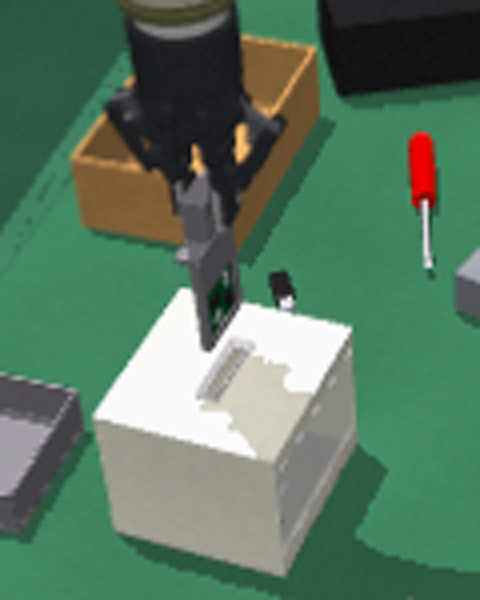

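The wrist crop shows the tongue's lower end at crop columns 255–302, row 325. The slot beyond it spans columns 264–306, with lips at 238–330. The side crop shows the green board in the held carrier.

```bash
python3 - <<'E'
from h import *
c=load("w10"); k=lambda p: np.array(p)/4+[250-.37,90-.37]
crop(c,300,145,345,190,14,"c19")
T=onz(c,k([(254,325),(302,325)]),.2736-.0994);print("tongue lower corners",T.round(4),T.mean(0).round(4),np.linalg.norm(T[0]-T[1]))
L=onz(c,k([(238,256),(330,256)]),.134);print("lip outer end",L.round(4),L.mean(0).round(4),np.linalg.norm(L[0]-L[1]))
S=onz(c,k([(264,278),(307,278)]),.128);print("slot end",S.round(4),S.mean(0).round(4),np.linalg.norm(S[0]-S[1]))
sh=onz(c,k([(195,366),(360,366)]),.2736-.0034);print("shoulder end",sh.round(4),sh.mean(0).round(4),np.linalg.norm(sh[0]-sh[1]))
E
```

```text
tongue lower corners [[0.6358 0.0715 0.1742]
 [0.6449 0.0712 0.1742]] [0.6404 0.0713 0.1742] 0.009141676680758713
lip outer end [[0.6314 0.0803 0.134 ]
 [0.6515 0.0794 0.134 ]] [0.6414 0.0798 0.134 ] 0.02013903091567418
slot end [[0.6366 0.0744 0.128 ]
 [0.6463 0.074  0.128 ]] [0.6415 0.0742 0.128 ] 0.009654804144271218
shoulder end [[0.6328 0.0829 0.2702]
 [0.6519 0.0821 0.2702]] [0.6423 0.0825 0.2702] 0.019147888811726296
```

View pics/c19.png

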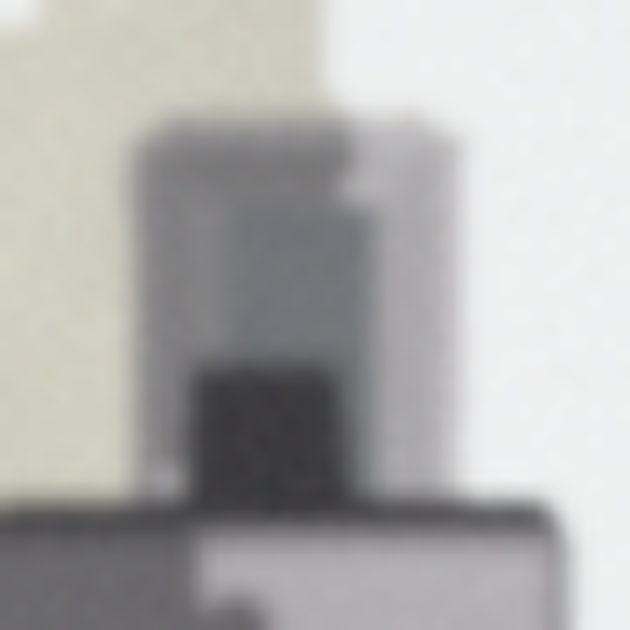

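Emit:
move_arm:
  series:
    - [0.0, 0.0015, 0.0014, 0.0, 0]
    - [0.0, 0.0015, 0.0014, 0.012, 0]
    - [0.0, 0.0015, 0.0014, 0.022, 0]
    - [0.0, 0.0015, 0.0014, 0.03, 0]
    - [0.0, 0.0015, 0.0014, 0.03, 0]

```text
clock: 13.0
tool_pos: [0.6398, 0.0424, 0.2416]
orientation: [-2.262, -2.162, 0.019]
force: [-0.1, -0.4, -0.4]
width: 0.0194
```

```bash
python3 - <<'E'
from h import *
from plant import readout
imgs=cap("side","s11")
s=readout.state();c=cap("wrist","w11");print(camtool(c,s)[0].round(4))
plan((.6388+.0143*.112,.0429,.2416),-2.5)
crop(c,285,130,360,190,10,"c20"); crop(imgs,250,130,330,200,8,"c21")
E
```

```text
[ 0.0705  0.0012 -0.143 ]
pos [0.6406 0.0426 0.2432] heading_y -2.60 tiltz [-0.0151  0.0011 -0.9999] q [-0.032  0.498 -0.18   1.768  0.104  0.9   -0.302] F [ 1.   0.1 -1. ] w 0.0194 t 13.10
 shift mm [ 0.3 -0.2  1.6] dist 2 roll -0.10 (or 179.90)
```

View pics/c20.png

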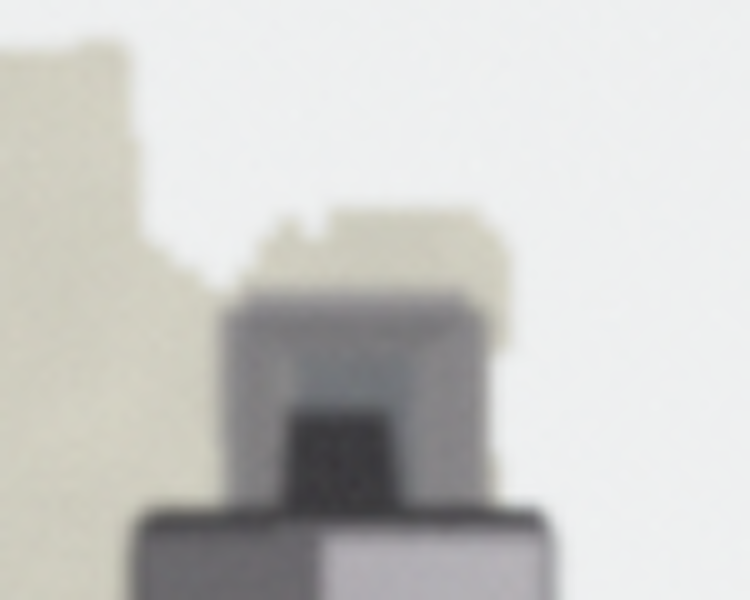

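View pics/c21.png

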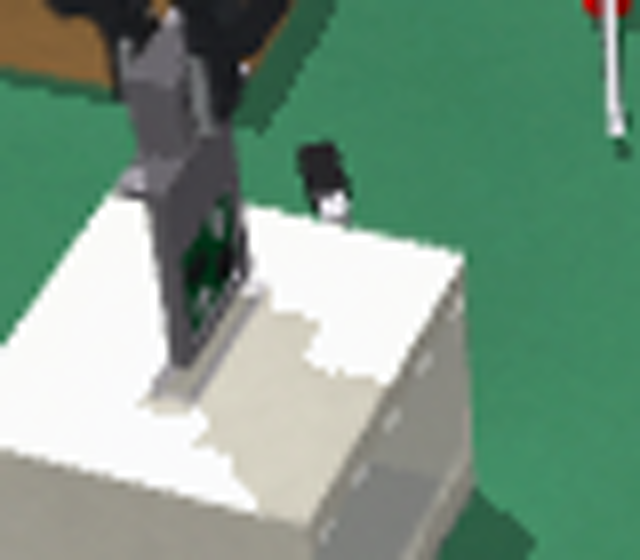

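```bash
python3 - <<'E'
from h import *
c=load("w11"); k=lambda p: np.array(p)/10+[285-.45,130-.45]
z=.2424-.0994
for n,p,z in (("tongue",[(290,410),(390,410)],z),("lip",[(228,298),(482,296)],.134),("lip.13",[(228,298),(482,296)],.13),("slot",[(303,368),(408,368)],.127)):
    T=onz(c,k(p),z);m=T.mean(0);print(n,m.round(4),np.linalg.norm(T[0]-T[1]).round(4),"->centre est",(m[:2]-{"t":.030,"l":.0362 if z>.13 else .0366,"s":.031}[n[0]]*np.array([.0436,.999])).round(4))
E
```

```text
tongue [0.6404 0.0726 0.143 ] 0.0076 ->centre est [0.6391 0.0426]
lip [0.6417 0.0799 0.134 ] 0.0199 ->centre est [0.6401 0.0438]
lip.13 [0.6416 0.0794 0.13  ] 0.0202 ->centre est [0.64   0.0429]
slot [0.6414 0.0733 0.127 ] 0.0085 ->centre est [0.64   0.0423]
```

Near end relative to the slot: the tongue is about 0.9 mm short in x and 0.4 mm in y. I correct, then descend gently into the mouth.

Emit:
move_arm:
  series:
    - [0.0, 0.0004, 0.0009, 0.0, 0]
    - [0.0, 0.0004, 0.0009, 0.002, 0]
    - [0.0, 0.0004, 0.0009, 0.005, 0]
    - [0.0, 0.0004, 0.0009, 0.008, 0]
    - [0.0, 0.0004, 0.0009, 0.01, 0]

```text
clock: 13.6
tool_pos: [0.6412, 0.0429, 0.2328]
orientation: [-2.263, -2.163, 0.016]
force: [-0.2, 0.5, -1.1]
width: 0.0193
```

```bash
python3 - <<'E'
from h import *
imgs=cap("side","s12")
c=cap("wrist","w12")
plan((.640,.0429,.2316),-2.5)
crop(c,285,130,360,190,10,"c22"); crop(imgs,250,130,330,200,8,"c23")
E
```

```text
pos [0.6411 0.0429 0.2327] heading_y -2.59 tiltz [-0.0157  0.001  -0.9999] q [-0.034  0.509 -0.178  1.777  0.107  0.88  -0.305] F [ 0.4  0.  -2.5] w 0.0192 t 13.70
 shift mm [-0.  -1.1  1.1] dist 2 roll -0.09 (or 179.91)
```

View pics/c22.png

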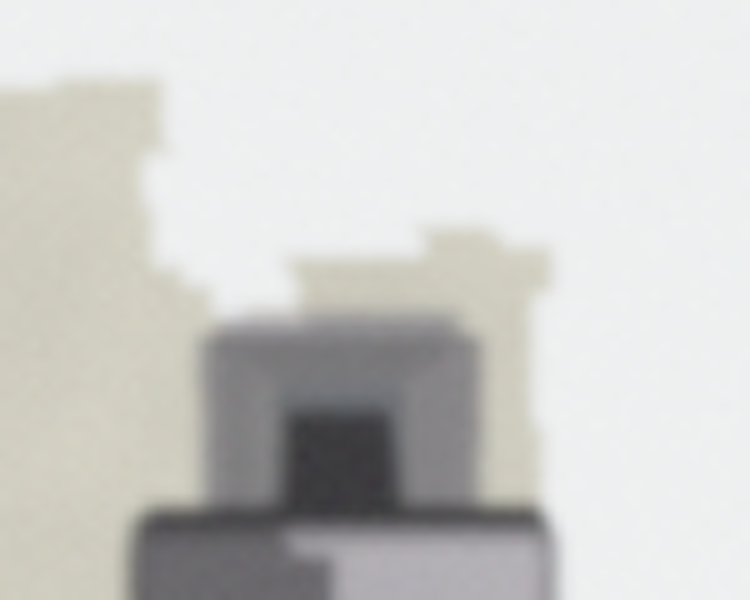

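Tongue columns are 287–393 inside slot columns 282–405 at the same rows, so it is centred within about 0.3 mm. I continue down.

Emit:
move_arm:
  series:
    - [0.0, 0.0, 0.0001, 0.002, 0]
    - [0.0, 0.0, 0.0001, 0.004, 0]
    - [0.0, 0.0, 0.0001, 0.006, 0]
    - [0.0, 0.0, 0.0001, 0.008, 0]
    - [0.0, 0.0, 0.0001, 0.01, 0]

```text
clock: 14.2
tool_pos: [0.6411, 0.0429, 0.2225]
orientation: [-2.263, -2.163, 0.017]
force: [-0.6, -1.0, -1.3]
width: 0.0195
```

```bash
python3 - <<'E'
from h import *
from plant import readout
imgs=cap("side","s13")
c=cap("wrist","w13"); print(readout.state()["wrist_torque"].round(2))
plan((.640,.0429,.2216),-2.5)
crop(c,285,130,360,190,10,"c24"); crop(imgs,250,130,330,200,8,"c25")
E
```

```text
[-0.02 -0.02 -0.03]
pos [0.6409 0.0429 0.2224] heading_y -2.59 tiltz [-1.630e-02  9.000e-04 -9.999e-01] q [-0.035  0.52  -0.177  1.787  0.11   0.86  -0.308] F [-0.3  0.1 -1.1] w 0.0194 t 14.30
 shift mm [-0.  -0.9  0.8] dist 1 roll -0.09 (or 179.91)
```

View pics/c24.png

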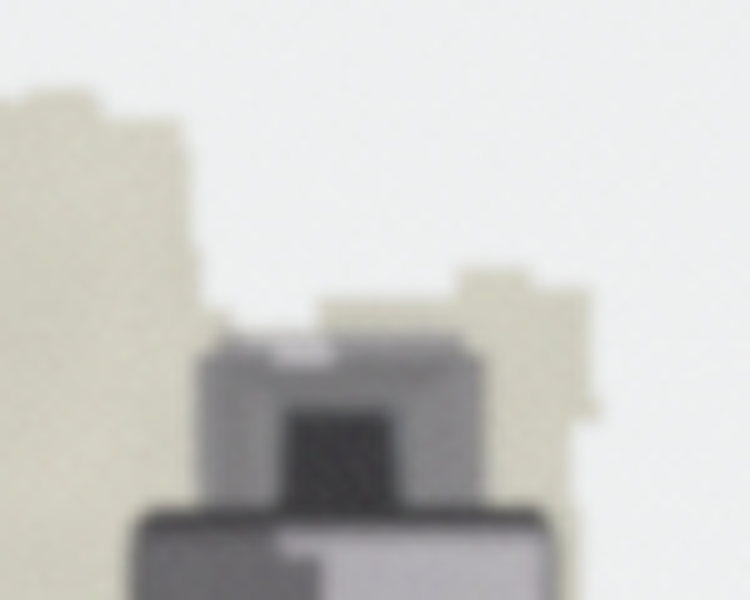

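View pics/c25.png

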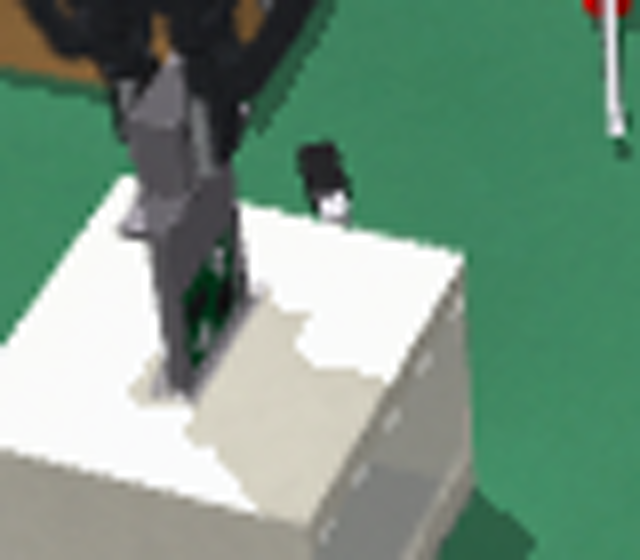

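The lower edge is now inside the slot with no contact force. I carry on down in stages.

Emit:
move_arm:
  series:
    - [0.0, 0.0, 0.0002, 0.004, 0]
    - [0.0, 0.0, 0.0002, 0.008, 0]
    - [0.0, 0.0, 0.0002, 0.012, 0]
    - [0.0, 0.0, 0.0002, 0.016, 0]
    - [0.0, 0.0, 0.0002, 0.02, 0]

```text
clock: 14.8
tool_pos: [0.6407, 0.0429, 0.2019]
orientation: [-2.262, -2.162, 0.018]
force: [0.8, -0.2, -1.2]
width: 0.019
```

```bash
python3 - <<'E'
from h import *
from plant import readout
c=cap("wrist","w14"); print(readout.state()["wrist_torque"].round(2))
plan((.640,.0429,.2016),-2.5)
crop(c,285,130,360,190,10,"c26")
E
```

```text
[-0.03 -0.06 -0.05]
pos [0.6405 0.0428 0.2013] heading_y -2.59 tiltz [-1.720e-02  8.000e-04 -9.999e-01] q [-0.038  0.543 -0.174  1.807  0.117  0.819 -0.314] F [-0.4 -0.6 -2.4] w 0.0189 t 14.85
 shift mm [ 0.  -0.5 -0.3] dist 1 roll -0.09 (or 179.91)
```

View pics/c26.png

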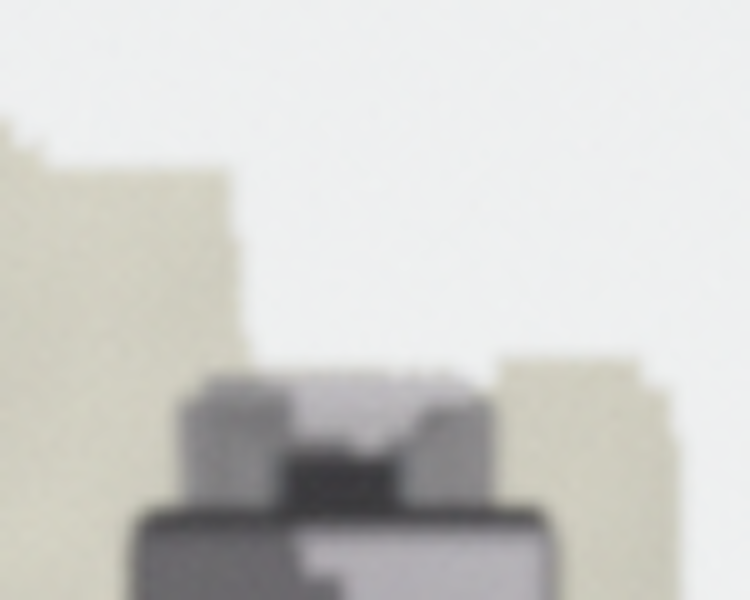

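The tongue sits centred between the lips (columns 182–492, tongue at about 338) with no force. I continue.

Emit:
move_arm:
  series:
    - [0.0, 0.0, 0.0002, 0.004, 0]
    - [0.0, 0.0, 0.0002, 0.008, 0]
    - [0.0, 0.0, 0.0002, 0.012, 0]
    - [0.0, 0.0, 0.0002, 0.016, 0]
    - [0.0, 0.0, 0.0002, 0.02, 0]

```text
clock: 15.35
tool_pos: [0.6403, 0.0429, 0.181]
orientation: [-2.262, -2.162, 0.019]
force: [0.3, -0.7, -0.9]
width: 0.0194
```

```bash
python3 - <<'E'
from h import *
from plant import readout
print(readout.state()["wrist_torque"].round(2))
plan((.640,.0429,.165),-2.5)
E
```

```text
[-0.01 -0.05 -0.01]
pos [0.6403 0.0429 0.181 ] heading_y -2.59 tiltz [-1.730e-02  8.000e-04 -9.998e-01] q [-0.041  0.565 -0.17   1.825  0.124  0.779 -0.32 ] F [ 0.3 -0.7 -0.9] w 0.0194 t 15.35
 shift mm [ 0. -0. 16.] dist 16 roll -0.09 (or 179.91)
```

Emit:
move_arm:
  series:
    - [0.0, 0.0, 0.0, 0.004, 0]
    - [0.0, 0.0, 0.0, 0.008, 0]
    - [0.0, 0.0, 0.0, 0.012, 0]
    - [0.0, 0.0, 0.0, 0.015, 0]
    - [0.0, 0.0, 0.0, 0.017, 0]

```text
clock: 15.85
tool_pos: [0.6399, 0.0428, 0.1636]
orientation: [-2.262, -2.162, 0.019]
force: [-0.0, 0.4, -1.5]
width: 0.0191
```

Emit:
move_arm:
  series:
    - [0.0, 0, 0, 0, 0]
    - [0.0, 0, 0, 0, 0]
    - [0.0, 0, 0, 0, 0]
    - [0.0, 0, 0, 0, 0]
    - [0.0, 0, 0, 0, 0]

```text
clock: 16.35
tool_pos: [0.64, 0.0429, 0.1638]
orientation: [-2.262, -2.162, 0.019]
force: [0.0, -0.1, -1.1]
width: 0.0194
```

```bash
python3 - <<'E'
from h import *
from plant import readout
cs=cap("side","s15");ct=cap("top","t15");c=cap("wrist","w15")
s=readout.state();print(s["wrist_torque"].round(2),abs(s["joint_vel"]).max())
plan((.640,.0429,.165),-2.5)
crop(c,285,130,360,190,10,"c27"); crop(cs,225,100,345,230,5,"c28")
E
```

```text
[ 0.03 -0.04  0.  ] 0.0022077476377647355
pos [0.64   0.0429 0.1637] heading_y -2.59 tiltz [-1.740e-02  8.000e-04 -9.998e-01] q [-0.043  0.585 -0.167  1.839  0.13   0.745 -0.325] F [-1.1 -0.1 -1.4] w 0.0191 t 16.50
 shift mm [ 0.   0.  -1.3] dist 1 roll -0.09 (or 179.91)
```

View pics/c27.png

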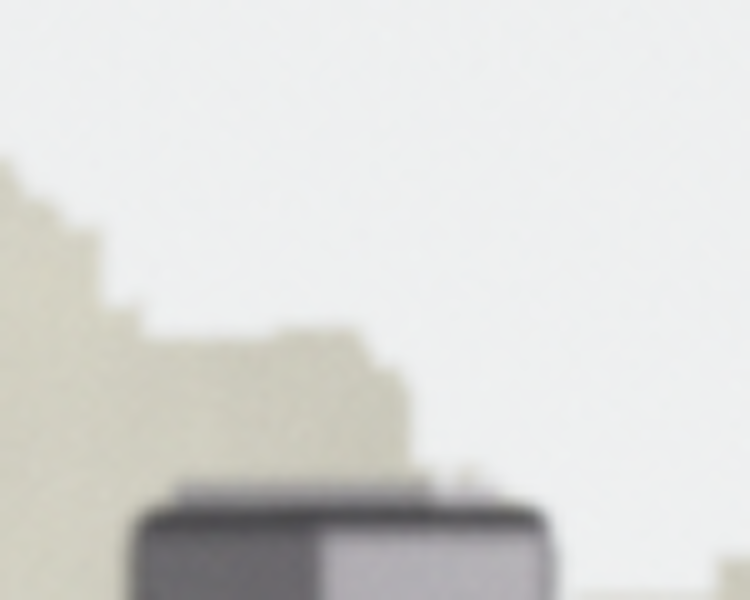

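View pics/c28.png

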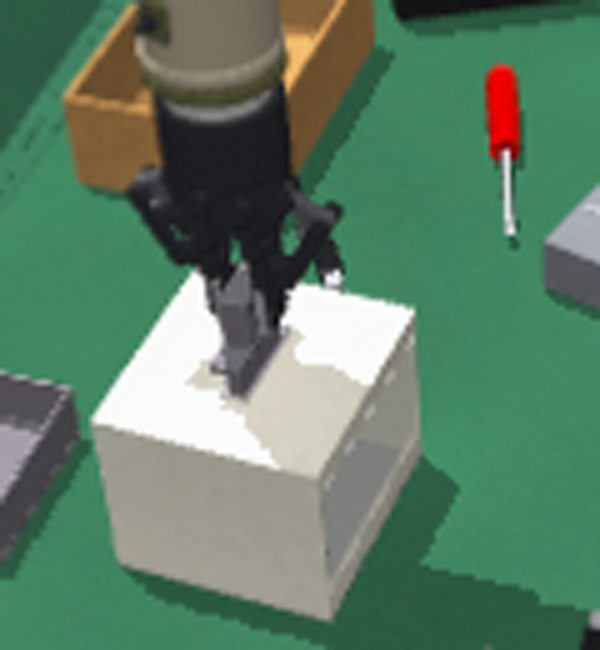

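View pics/s15.png

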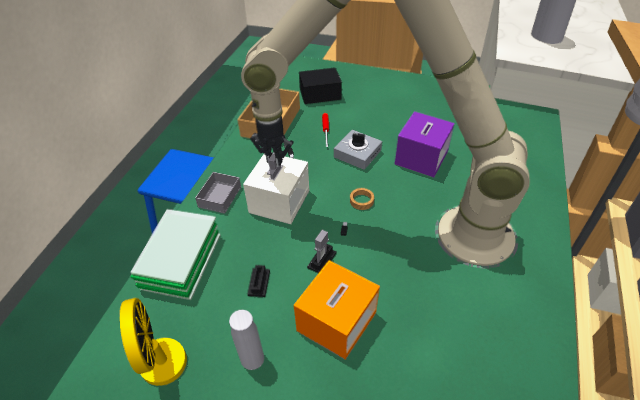

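View pics/t15.png

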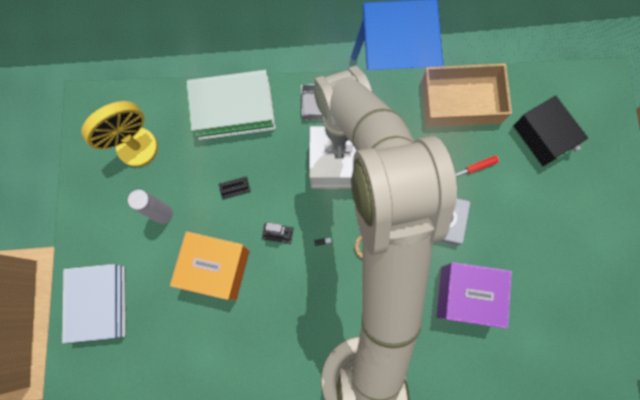

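Wrist: the shoulder edge is still at crop row 512, the same as before, so there was no slip. Side crop: about 22 mm of plain grey tongue shows between shoulder and roof, with no green visible above the roof. Top and side views: all other items are in place, with the spare still standing in its stand. Forces are near zero and the arm is still.

```bash
python3 - <<'E'
from plant import job
print(job.job_done())
E
```

```text
the job is handed in; nothing more can be done
None
```

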